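# Set up valve bodies in the inspection vise and cover them

## Robot

A 7-joint arm with a two-finger parallel gripper is mounted at the origin on the work surface. World frame = base frame: x ahead of the robot, y to its left, z up, the work surface at z = 0. Lengths are in m, angles in rad, forces in N, time in s.
With the tool pointing down it reaches from about 0.4 to 0.85 m from the base axis. Payload 10.4 kg.
Tool frame: the origin (TCP) lies on the centre line of the jaws, within the pads' length; the fingertips stand 11 mm ahead of it and the grasp point (between the pads) lies 8 mm behind it (manip.finger_overhang is the distance from the TCP to the fingertips, in m); z points along the fingers, y is the line along which they close (so a half turn about z gives the same grasp; the last joint's range is limited). The gripper opens to 85 mm and grips with 20 to 120 N. Pads are 22 mm wide; open, the fingers measure 114 mm over their backs; the gripper's body (76 mm by 85 mm) begins 54 mm behind the grasp point. The pads swing forward as they close: fully open they stand 13 mm farther back than shut.
Start: joints at [1.206, 0.332, -0.065, 1.46, 0.022, 1.35, -0.088], TCP at [0.21, -0.589, 0.242] pointing down, gripper open.
Joint ranges: [-2.6, 2.6], [-0.5, 2.12], [-1.47, 1.34], [0.16, 2.42], [-1.27, 4.41], [0.06, 2.06], [-2.6, 2.6]. Speed limits (rad/s): [2.22, 2.22, 2.79, 2.79, 3.14, 3.14, 3.14].

## Interface

Orientations are given as a unit quaternion [x, y, z, w].
In Python, from workcell import manip, imaging, workorder gives the robot as it stands.
- The arm moves only by the tool jog_arm, never from a script. Its argument "deltas" is a list of rows, each an object with "gripper": the opening, from 0 (shut) to 1 (fully open); "offset": the shift along the tool's x, y, z in m, a list of three; "rotation": the turn, a rotation vector about the tool's x, y, z in degrees, a list of three. In form: [{"gripper": gripper, "offset": [tx, ty, tz], "rotation": [ax, ay, az]}, ...]. A call has 1 to 20 rows; each row shifts and turns the commanded pose from where the row before left it, along the tool's axes as they then stand; what a row does not reach is not made up. A row lasts 1/10 s, in which the tool goes at most 50 mm and 8.59 degrees, less where a joint would pass 70% of its speed; a pose out of reach is approached as far as the arm can. A call with a gripper value outside its range is refused whole. The fingers move at their own pace and stop on an object; "newtons" is the grip in N (left out, the last holds). Time passes only in rows, so rows that do not move let the fingers close. It gives the time, the measured TCP pose, the force, the opening and the grip force at its end, in the units of the state.
- manip.get_obs(): the state, without advancing time (a new reading comes with each control period).
- imaging.camera(name): name is "scene" or "top"; returns the picture (480x640x3 uint8, blue, green, red); there is no depth.
- imaging.camera_model(name): a dict with "camera_matrix" (3x3 intrinsics, pixels), "k1" (the pictures are not rectified: a ray, as slopes to the right and down, at radius r is drawn at 1 + k1 r^2 times it, then the intrinsics apply), "world_to_cam" (4x4, takes a point from world to camera coordinates). Camera axes: x right, y up, looking along -z (the intrinsics and any distortion apply to the point x, -y, -z); pixel columns grow to the right and rows downward; lengths in m; the calibration is good to about 2 mm. A picture is of the moment at which its call begins. camera_model takes no time and is no camera call.
- workorder.hand_in(): hands the job in; it is judged then, once.
The state is a dict: "clock": time; "joint_pos": joint angles; "joint_velocities": joint speeds; "tau": joint torques, N m; "position": TCP position; "ee_rot": TCP orientation; "ft_force": force on the tool from outside, world axes, zero at the start; "torque": the same for the moment, N m; "grip_width": opening from 0.0 (shut) to 1.0 (fully open); "grasp_force": force on a finger pad.
Only numpy, scipy, OpenCV 4.12 (cv2) and the standard library are available. Lean on these libraries where they do the work, as an engineer would, in place of code of your own. Each camera call takes 0.05 s, during which the arm holds its last target. There are 200 camera calls.

## Task

Put every valve body into a station of its own in the vise, standing on its foot between the spring rollers, then tap each one down with the tapping bar, not with the fingers, until it sits fully home and level on both parallels and pins them so that they no longer slide. Stand the tapping bar back upright near the middle of its round pad, and once all the bodies are down set the cover on the vise's rim so that it lies flat between the lips. Leave the ring gauge, the V-block and the reference sphere where they are.

Things in the scene. Friction and masses are not known exactly. Their poses are not given: they have to be found in the camera images.
- block1_mid (a point): (mm) aluminium valve body (block; two or three alike, None if absent), standing on the table: a flat foot 60 (x) x 42 (y) x 8 high, on it a body 46 (x) x 42 (y), 52 high in all, 0.24 kg. Point: its centre, 26 above its underside; z up, x along the long side of the foot. Turning it by half a turn changes nothing. Best gripped across x (46 wide) near the top.
- block2_mid (a point): (mm) aluminium valve body (block; two or three alike, None if absent), standing on the table: a flat foot 60 (x) x 42 (y) x 8 high, on it a body 46 (x) x 42 (y), 52 high in all, 0.24 kg. Point: its centre, 26 above its underside; z up, x along the long side of the foot. Turning it by half a turn changes nothing. Best gripped across x (46 wide) near the top.
- block3_mid (a point): (mm) aluminium valve body (block; two or three alike, None if absent), standing on the table: a flat foot 60 (x) x 42 (y) x 8 high, on it a body 46 (x) x 42 (y), 52 high in all, 0.24 kg. Point: its centre, 26 above its underside; z up, x along the long side of the foot. Turning it by half a turn changes nothing. Best gripped across x (46 wide) near the top.
- station1 (a point): (mm) end station of a three-station vise: its middle, at the height of the two parallels' tops. A block fully down has its underside at this height (centre 26 above). x: across the jaws; a block's x goes along it, either way round. y: along the vise; stations are 56 apart. Any block may go in any station.
- station2 (a point): (mm) middle station, same axes. Each station has two spring rollers (diameter 20, along y) at x = 38 and -38, centres 13 above this point. A block set on them rests with its underside about 19 above this point and stays there. Tapped or pressed in the middle of its top with 8 to 20 N it goes down past them; they close over its foot and hold it on the parallels.
- station3 (a point): (mm) other end station, same axes. Heights above this point: jaw housings (x = 51 to 73, both sides) 16, roller tops 23, end plates with lips (82 to 104 from the middle station along y) 68. Until a block is down the parallels slide freely.
- vise_rim (a point): (mm) centre of the vise's rim: two end plates (y = 82 to 104 and -82 to -104 from here) carry flat ledges at this height, 60 above the parallels' tops, with a lip 8 high round their outer sides; the cover drops between the lips with about 3 play. y: along the vise. A seated block's top is 8 below this point, one still on the rollers 11 above. The vise (150 x 210) is fixed.
- parallel1_mid (a point): (mm) loose steel parallel, a bar 10 x 240 (y) x 20 high standing on the vise's bed under all three stations (x = -23 from the stations' line), its ends sticking out at both ends of the vise. Point: its centre, 10 below its top.
- parallel2_mid (a point): (mm) loose steel parallel, a bar 10 x 240 (y) x 20 high standing on the vise's bed under all three stations (x = 23 from the stations' line), its ends sticking out at both ends of the vise. Point: its centre, 10 below its top.
- cover_plate (a point): (mm) centre of the cover's plate: a loose flat aluminium plate 100 (x) x 190 (y) x 5 thick, 0.28 kg, lying on the table. Point: centre of the plate's thickness; y along its length. Seated on the rim it is 2.5 above the rim point.
- cover_grip (a point): (mm) centre of the cover's black bar handle: 80 long along the cover's y, 16 wide (x), 12 high, its centre 37 above the cover's underside, standing on two legs 60 apart; grip it across x. The cover's axes.
- tapper_mid (a point): (mm) brass tapping bar with white nylon face below, standing upright on its pad: lower part diameter 40 and 50 high, above it a handle of diameter 24 and 55 long, 105 high in all, 0.36 kg. Point: its centre, 52.5 above its lower face; z up.
- pad_top (a point): (mm) centre of the top of a round grey rubber pad, diameter 90, 4 thick, fixed to the table, where the tapping bar stands.
- ring_gauge: (mm) bystander: plain steel ring gauge, outer diameter 80, bore 44, 22 high, lying flat. Origin: centre of its underside. To be left alone.
- vblock: (mm) bystander: dark steel V-block, 50 x 70 x 42 high. Origin: centre of its underside. To be left alone.
- ref_sphere: (mm) bystander: reference sphere on a steel stand, foot diameter 70, 123 high. Origin: centre of its underside. To be left alone.
Not all that is in view belongs to the job. What is shaped like the part that bears block1_mid but yellow is not meant. Of the things that look like the part that bears tapper_mid, the larger one is meant.

How it is judged:
On the way, in this order (a step that is already met when the one before it is completed fails the run):
1. every valve body sits fully down and level on the parallels, in a station of its own ((horizontal distance between block1_mid and station1 below 0.009 m or horizontal distance between block1_mid and station2 below 0.009 m or horizontal distance between block1_mid and station3 below 0.009 m) and z of block1_mid in the frame of station2 between 0.0235 and 0.0285 m and angle between each of block1_mid, block2_mid, block3_mid's own z axis and vertical below 0.04 rad and contact force between each of block1, block2, block3 and parallel1 above 0.4 N and contact force between each of block1, block2, block3 and parallel2 above 0.4 N and (horizontal distance between block2_mid and station1 below 0.009 m or horizontal distance between block2_mid and station2 below 0.009 m or horizontal distance between block2_mid and station3 below 0.009 m) and z of block2_mid in the frame of station2 between 0.0235 and 0.0285 m and (horizontal distance between block3_mid and station1 below 0.009 m or horizontal distance between block3_mid and station2 below 0.009 m or horizontal distance between block3_mid and station3 below 0.009 m) and z of block3_mid in the frame of station2 between 0.0235 and 0.0285 m), for 0.3 s.
2. the cover lies flat on the rim between the lips (horizontal distance between cover_plate and vise_rim below 0.008 m and z of cover_plate in the frame of vise_rim between 0.0005 and 0.005 m and angle between cover_plate's own z axis and vertical below 0.025 rad), for 0.3 s.
At the end, for the whole second after the job is handed in: Valve bodies within 9 mm of a station's middle, underside within 2.5 mm of both parallels, tilt under 0.04 rad, pressing on both (over 0.4 N); cover within 8 mm of the rim's centre and 2.5 mm of the ledges, tilt under 0.025 rad; tapping bar upright within 30 mm of the pad's middle; all at rest (all of step 1 and all of step 2 and angle between tapper_mid's own z axis and vertical below 0.06 rad and horizontal distance between tapper_mid and pad_top below 0.03 m and z of tapper_mid in the frame of pad_top below 0.0565 m and linear speed of each of block1, block2, block3, cover, tapper below 0.01 m/s and angular speed of each of block1, block2, block3, cover, tapper below 0.1 rad/s); the robot touches nothing.
It fails at once if the ring gauge, V-block or reference sphere moved more than 3 cm (distance of any of ring_gauge, vblock, ref_sphere from where it was at the start of the episode above 0.03 m).
It fails at once if the fingers push or hold a valve body lower than its place up on the rollers: only the tapping bar drives it down ((horizontal distance between block1_mid and station2 below 0.08 m and z of block1_mid in the frame of station2 below 0.034 m and contact force between the fingers and block1 above 1 N) or (horizontal distance between block2_mid and station2 below 0.08 m and z of block2_mid in the frame of station2 below 0.034 m and contact force between the fingers and block2 above 1 N) or (horizontal distance between block3_mid and station2 below 0.08 m and z of block3_mid in the frame of station2 below 0.034 m and contact force between the fingers and block3 above 1 N)).
Of block1, block2, block3 only 2 to 3 are there at a start; the rules pass over those that are not, and their reading is None.
At some moment in a run one of cover may be knocked a few centimetres aside while the robot is not near it.
It also fails if it takes over 210 s, if anything falls off the work surface, if the arm or the gripper's body presses on something with over 40 N, if the wrist force passes 120 N, or if a joint passes its speed limit or range.

## Working session

There is one attempt and no reset: what is moved stays moved. The work goes in short steps, Python scripts to look and compute and a tool call to move; the robot and the scene stay as the last step left them, time stands still between calls to the robot, and variables do not carry over. Pictures are saved under pics/ and viewed, at most 14 in all, crops included, and the job is handed in when it is done.

Besides the shell and the picture viewer there is one more tool, called by a JSON object that holds its "api" and its "payload", one argument or row to a line. jog_arm: Moves the arm, as the interface text tells. Its arguments: {"type":"object","properties":{"deltas":{"type":"array","items":{"type":"object","properties":{"gripper":{"type":"number"},"offset":{"type":"array","items":{"type":"number"}},"rotation":{"type":"array","items":{"type":"number"}}}}},"newtons":{"type":"number"}},"required":["deltas"]}

```bash
mkdir -p pics; ls; python3 - <<'E'
from workcell import manip, imaging, workorder
import cv2
for n in("scene","top"):
    cv2.imwrite(f"pics/{n}0.png",imaging.camera(n)); m=imaging.camera_model(n); print(n,m)
print(manip.get_obs(), manip.finger_overhang)
E
```

```text
pics
scene {'camera_matrix': array([[459.27371384,   0.        , 317.09912571],
       [  0.        , 459.27371384, 238.8102015 ],
       [  0.        ,   0.        ,   1.        ]]), 'k1': -0.11306521276903549, 'world_to_cam': array([[-0.52646381,  0.8501749 , -0.00620419,  0.23927425],
       [-0.54572457, -0.33232181,  0.76925087,  0.16125033],
       [ 0.651936  ,  0.40836852,  0.63891674, -1.21264704],
       [ 0.        ,  0.        ,  0.        ,  1.        ]])}
top {'camera_matrix': array([[473.13898879,   0.        , 320.24879367],
       [  0.        , 473.13898879, 243.71389057],
       [  0.        ,   0.        ,   1.        ]]), 'k1': -0.04701670656208353, 'world_to_cam': array([[ 2.76605500e-04, -9.99880229e-01, -1.54742349e-02,
         2.14487559e-02],
       [ 9.88266927e-01, -2.09015164e-03,  1.52722340e-01,
        -4.86344295e-01],
       [-1.52736392e-01, -1.53349184e-02,  9.88147982e-01,
        -9.45155605e-01],
       [ 0.00000000e+00,  0.00000000e+00,  0.00000000e+00,
         1.00000000e+00]])}
{'clock': 0.1, 'joint_pos': array([ 1.20638687,  0.33282107, -0.0647282 ,  1.46086372,  0.02160034,
        1.3499084 , -0.08849719]), 'joint_velocities': array([ 0.00049254, -0.00162814, -0.00023559, -0.0030487 ,  0.00035153,
       -0.00018444, -0.00088278]), 'tau': array([ 1.67738974e-03, -6.26748419e+01,  4.94530855e-02, -3.92437077e+01,
        1.62657921e-02,  6.98138014e-03, -1.25354363e-04]), 'position': array([ 0.20939804, -0.58852922,  0.24158477]), 'ee_rot': array([ 9.85426932e-01,  1.70098019e-01, -1.35783183e-04, -6.38170020e-04]), 'ft_force': array([ 0.05653724, -0.13085405,  0.65747945]), 'torque': array([-0.02152629,  0.04916861,  0.02852365]), 'grasp_force': 0.0, 'grip_width': 1.0013549758081297} 0.011
```

View pics/top0.png

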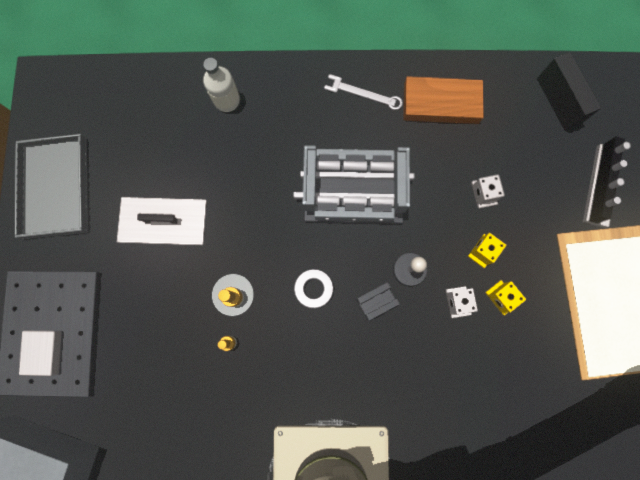

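View pics/scene0.png

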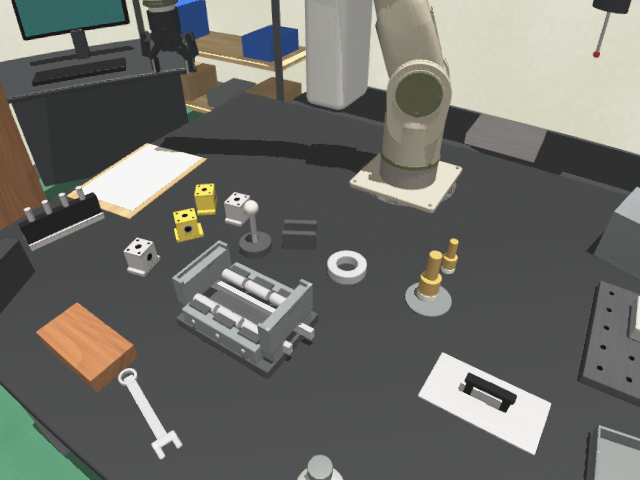

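The top picture shows two silver bodies at (489,189) and (462,301), two yellow ones to ignore, the vise at (357,185), the cover at (162,220), and the large tapper on the pad at (230,297). Next I'll enlarge these.

```bash
cat > h.py <<'E'
from workcell import manip, imaging, workorder
import cv2, numpy as np
from scipy.optimize import least_squares
M={n:imaging.camera_model(n) for n in("scene","top")}
def proj(n,P):
    m=M[n]; P=np.atleast_2d(P); c=P@m["world_to_cam"][:3,:3].T+m["world_to_cam"][:3,3]
    s=np.c_[c[:,0],-c[:,1]]/-c[:,2:]; s=s*(1+m["k1"]*(s**2).sum(1,keepdims=True))
    K=m["camera_matrix"]; return s*[K[0,0],K[1,1]]+K[:2,2]
def at(n,uv,z):
    return least_squares(lambda p:(proj(n,[p[0],p[1],z])[0]-uv),[0.55,0]).x
def W(p,L):  # p=x,y,yaw ; local L -> world
    L=np.atleast_2d(L); c,s=np.cos(p[2]),np.sin(p[2])
    return np.c_[p[0]+c*L[:,0]-s*L[:,1],p[1]+s*L[:,0]+c*L[:,1],L[:,2]]
def fit(obs,p0): # obs: list (cam,uv,local)
    f=lambda p:np.concatenate([proj(n,W(p,l))[0]-uv for n,uv,l in obs])
    r=least_squares(f,p0); return r.x,np.abs(r.fun).max()
def tile(im,x,y,w,h,k):
    t=cv2.resize(im[y:y+h,x:x+w],None,fx=k,fy=k,interpolation=cv2.INTER_CUBIC)
    for i in range(x-x%-10 if x%10==0 else x+10-x%10,x+w,10):
        cv2.line(t,((i-x)*k,0),((i-x)*k,6),(0,0,255),1); cv2.putText(t,str(i),((i-x)*k+2,14),0,.35,(0,255,255))
    for j in range(y if y%10==0 else y+10-y%10,y+h,10):
        cv2.line(t,(0,(j-y)*k),(6,(j-y)*k),(0,0,255),1); cv2.putText(t,str(j),(0,(j-y)*k+12),0,.35,(0,255,255))
    return t
E
python3 - <<'E'
from h import *
t=cv2.imread("pics/top0.png")
a=np.hstack([tile(t,465,165,50,50,8),tile(t,440,278,50,50,8)])
b=np.hstack([tile(t,290,140,130,90,6)])[:,:780]
cv2.imwrite("pics/a.png",a);cv2.imwrite("pics/b.png",b)
cv2.imwrite("pics/c.png",np.hstack([tile(t,112,190,100,60,5),tile(t,205,270,55,60,5)]))
E
```

```text
(no output)
```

View pics/a.png

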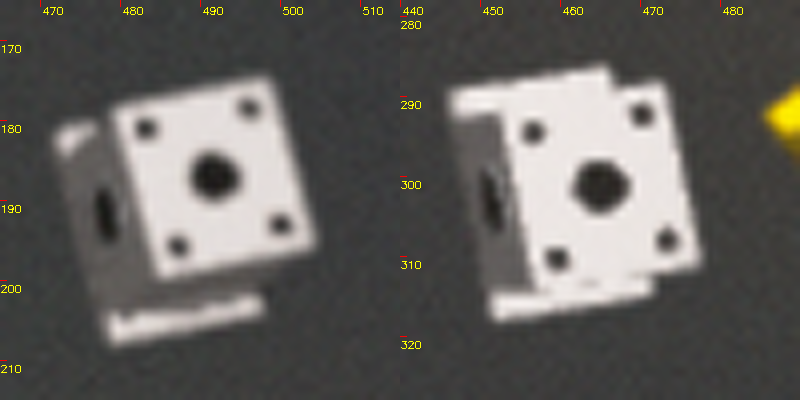

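View pics/b.png

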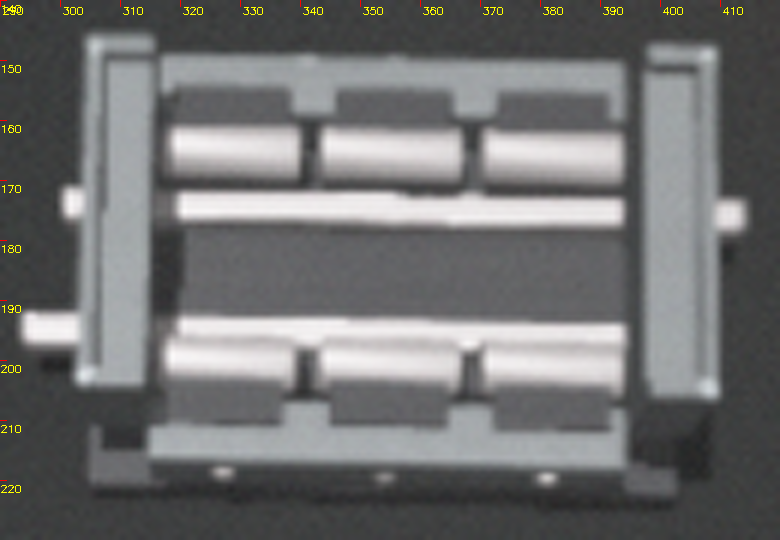

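View pics/c.png

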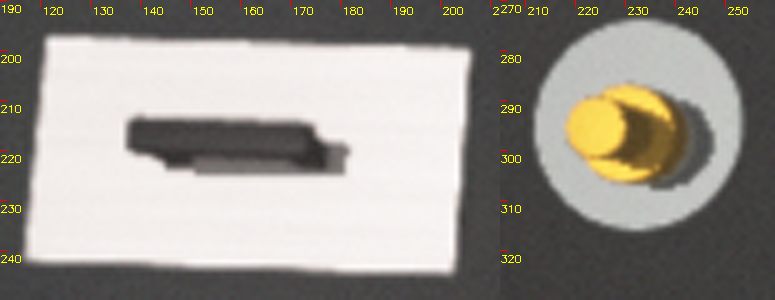

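```bash
python3 - <<'E'
from h import *
t=cv2.imread("pics/scene0.png")
cv2.imwrite("pics/d.png",np.hstack([tile(t,172,235,150,140,4),np.vstack([tile(t,120,230,50,50,4),tile(t,215,185,50,45,4),np.zeros((180,200,3),np.uint8)])]))
E
```

```text
(no output)
```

View pics/d.png

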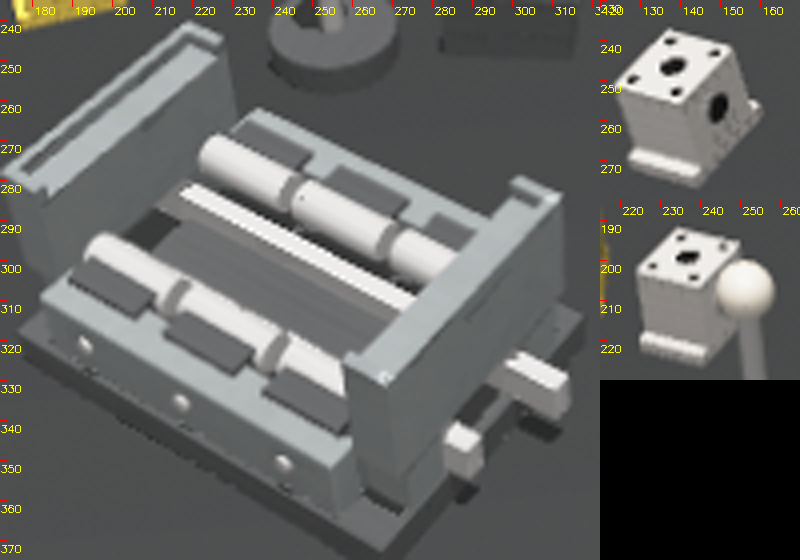

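```bash
cat > m.py <<'E'
from h import *
def T(n,o,k,pts): return [(n,(np.array(q)+.5)/k-.5+o) for q in pts]
bx=[[.023,.021,.052],[.023,-.021,.052],[-.023,-.021,.052],[-.023,.021,.052],[0,0,.052]]
A=T("top",(465,165),8,[(110,107),(270,77),(315,245),(158,277),(215,177)])
B=T("top",(440,278),8,[(100,112),(265,82),(302,267),(137,290),(201,187)])
sA=T("scene",(120,230),4,[(620-600,102),(681-600,105),(735-600,43),(668-600,28),(674-600,67)]) # near-left.. 
# order in scene: image left = -y, down = +x : (+x,-y),(+x,+y),(-x,+y),(-x,-y)
sl=[[.023,-.021,.052],[.023,.021,.052],[-.023,.021,.052],[-.023,-.021,.052],[0,0,.052]]
sB=T("scene",(215,185),4,[(638-600,272-200),(702-600,285-200),(742-600,243-200),(676-600,228-200),(687-600,257-200)])
for nm,t,s in(("A",A,sA),("B",B,sB)):
    o=[(n,u,l) for (n,u),l in zip(t,bx)]; q=[(n,u,l) for (n,u),l in zip(s,sl)]
    for w in (o,q,o+q): print(nm,fit(w,[.6,-.25,0]))
C=T("top",(112,190),5,[(47,37),(471,48),(455,272),(27,262)])
print("cover",fit([(n,u,l) for (n,u),l in zip(C,[[.05,.095,.005],[.05,-.095,.005],[-.05,-.095,.005],[-.05,.095,.005]])],[.6,.3,0]))
for nm,p,z in(("tap top",(97,127),.109),("tap low",(137,134),.054),("pad",(139,125),.004)):
    print(nm,at("top",T("top",(205,270),5,[p])[0][1],z))
print("handle c",at("top",T("top",(112,190),5,[(220,136)])[0][1],.043))
VT=T("top",(290,140),6,[(88,37),(78,385),(717,47),(718,397)]); L=[(1,.104),(-1,.104),(1,-.104),(-1,-.104)]
VS=T("scene",(172,235),4,[(562,195),(385,387),(345,358),(0,172),(192,22),(222,42),(42,195)]); LS=[(-1,.104),(1,.104),(1,.082),(1,-.104),(-1,-.104),(-1,-.082),(1,-.082)]
rows=T("top",(290,140),6,[(390,60),(390,463)]); cols=T("top",(290,140),6,[(312,155),(474,155),(311,365),(473,365)])
def f(p,useS=True,det=False):
    r=[]; z0,w=p[3],p[4]; 
    for (n,u),(a,b) in list(zip(VT,L))+(list(zip(VS,LS)) if useS else []): r+=list(proj(n,W(p,[a*w,b,z0+.068]))[0]-u)
    for (n,u),a in zip(rows,(.073,-.073)): r.append((proj(n,W(p,[a,0,z0+.016]))[0]-u)[1])
    for (n,u),(a,b) in zip(cols,[(.038,.028),(.038,-.028),(-.038,.028),(-.038,-.028)]): r.append((proj(n,W(p,[a,b,z0+.023]))[0]-u)[0])
    return np.array(r)
r=least_squares(f,[.65,-.05,0,.03,.055]); print("vise",r.x,r.fun.round(1)); V=r.x
r=least_squares(f,[.65,-.05,0,.03,.055],args=(False,)); print("vise top",r.x,r.fun.round(1))
E
python3 m.py
```

```text
A (array([ 0.60400602, -0.33624471,  0.20129325]), np.float64(0.49187843208551385))
A (array([ 0.60391402, -0.33695622,  0.28309523]), np.float64(2.9706940128309327))
A (array([ 0.60404454, -0.33647501,  0.2371961 ]), np.float64(3.252040469626394))
B (array([ 0.36708603, -0.2694894 ,  0.15732504]), np.float64(0.2662892862926469))
B (array([ 0.36557748, -0.2717401 ,  0.19007321]), np.float64(0.5195702632327084))
B (array([ 0.36690433, -0.27002456,  0.16839812]), np.float64(0.8246254096194434))
cover (array([ 0.54378771,  0.36907084, -0.02859975]), np.float64(0.23115015786103754))
tap top [0.37694597 0.2030545 ]
tap low [0.37664437 0.19877195]
pad [0.38256808 0.20812041]
handle c [0.54365202 0.36801098]
vise [ 0.61118753 -0.05129626 -0.02253801  0.04227541  0.05911875] [ 0.2 -0.1  0.2 -0.2  0.1  0.1  0.4 -0.2  0.5  0.4  1.2 -0.2 -0.4  0.8
  0.6  0.3 -0.6  0.2  0.8 -0.7 -0.9 -0.4 -0.6  0.3  0.3  0.3 -0.1  0.2]
vise top [ 0.6118091  -0.05107074 -0.02178147  0.03957246  0.05950025] [ 0.2 -0.   0.1  0.  -0.3  0.1  0.1 -0.  -0.4  0.3  0.1  0.1 -0.3  0. ]
```

```bash
cat > go.py <<'E'
import sys
from h import *
def plan(x,y,z,hd):
    s=manip.get_obs(); from scipy.spatial.transform import Rotation as R
    r=R.from_quat(s["ee_rot"]); m=r.as_matrix(); cur=np.arctan2(m[1,0],m[0,0])
    d=(hd-cur+np.pi/2)%np.pi-np.pi/2 if False else (hd-cur+np.pi)%(2*np.pi)-np.pi
    goal=np.array([[np.cos(hd),np.sin(hd),0],[np.sin(hd),-np.cos(hd),0],[0,0,-1]]).T
    goal=np.c_[[np.cos(hd),np.sin(hd),0],[np.sin(hd),-np.cos(hd),0],[0,0,-1]]
    rv=(r.inv()*R.from_matrix(goal)).as_rotvec(degrees=True)
    D=np.array([x,y,z])-s["position"]
    print("t",round(s["clock"],2),"pos",s["position"].round(4),"hd",cur.round(4),"tilt",np.degrees(np.arccos(-m[2,2])).round(2),"F",s["ft_force"].round(1),"w",round(s["grip_width"],3),"gf",round(s["grasp_force"],1),"j",s["joint_pos"].round(2))
    print("rotvec deg",rv.round(2),"| offset after turn",(goal.T@D).round(4))
if __name__=="__main__": plan(*map(float,sys.argv[1:5]))
E
python3 go.py .604 -.3364 .14 1.772
```

```text
t 0.1 pos [ 0.2094 -0.5885  0.2416] hd 0.3419 tilt 0.07 F [ 0.1 -0.1  0.7] w 1.001 gf 0.0 j [ 1.21  0.33 -0.06  1.46  0.02  1.35 -0.09]
rotvec deg [-6.000e-02 -5.000e-02 -8.194e+01] | offset after turn [0.1682 0.437  0.1016]
```

{"api": "jog_arm", "payload": {
  "deltas": [
    {"gripper": 1, "rotation": [0, 0, -6.83]},
    {"gripper": 1, "rotation": [0, 0, -6.83]},
    {"gripper": 1, "rotation": [0, 0, -6.83]},
    {"gripper": 1, "rotation": [0, 0, -6.83]},
    {"gripper": 1, "rotation": [0, 0, -6.83]},
    {"gripper": 1, "rotation": [0, 0, -6.83]},
    {"gripper": 1, "rotation": [0, 0, -6.83]},
    {"gripper": 1, "rotation": [0, 0, -6.83]},
    {"gripper": 1, "rotation": [0, 0, -6.83]},
    {"gripper": 1, "rotation": [0, 0, -6.83]},
    {"gripper": 1, "rotation": [0, 0, -6.83]},
    {"gripper": 1, "rotation": [0, 0, -6.83]},
    {"gripper": 1, "offset": [0.01, 0.026, 0]},
    {"gripper": 1, "offset": [0.01, 0.026, 0]},
    {"gripper": 1, "offset": [0.01, 0.026, 0]},
    {"gripper": 1, "offset": [0.01, 0.026, 0]},
    {"gripper": 1, "offset": [0.01, 0.026, 0]},
    {"gripper": 1, "offset": [0.01, 0.026, 0]},
    {"gripper": 1, "offset": [0.01, 0.026, 0]},
    {"gripper": 1, "offset": [0.01, 0.026, 0]}
  ],
  "newtons": 40
}}

```text
schema error: expected keys gripper, offset, rotation
```

```bash
python3 go.py .604 -.3364 .12 1.772
```

```text
t 0.1 pos [ 0.2094 -0.5885  0.2416] hd 0.3419 tilt 0.07 F [ 0.1 -0.1  0.7] w 1.001 gf 0.0 j [ 1.21  0.33 -0.06  1.46  0.02  1.35 -0.09]
rotvec deg [-6.000e-02 -5.000e-02 -8.194e+01] | offset after turn [0.1682 0.437  0.1216]
```

All three keys are needed in every row.

{"api": "jog_arm", "payload": {
  "deltas": [
    {"gripper": 1, "offset": [0, 0, 0], "rotation": [0, 0, -6.83]},
    {"gripper": 1, "offset": [0, 0, 0], "rotation": [0, 0, -6.83]},
    {"gripper": 1, "offset": [0, 0, 0], "rotation": [0, 0, -6.83]},
    {"gripper": 1, "offset": [0, 0, 0], "rotation": [0, 0, -6.83]},
    {"gripper": 1, "offset": [0, 0, 0], "rotation": [0, 0, -6.83]},
    {"gripper": 1, "offset": [0, 0, 0], "rotation": [0, 0, -6.83]},
    {"gripper": 1, "offset": [0, 0, 0], "rotation": [0, 0, -6.83]},
    {"gripper": 1, "offset": [0, 0, 0], "rotation": [0, 0, -6.83]},
    {"gripper": 1, "offset": [0, 0, 0], "rotation": [0, 0, -6.83]},
    {"gripper": 1, "offset": [0, 0, 0], "rotation": [0, 0, -6.83]},
    {"gripper": 1, "offset": [0, 0, 0], "rotation": [0, 0, -6.83]},
    {"gripper": 1, "offset": [0, 0, 0], "rotation": [0, 0, -6.83]},
    {"gripper": 1, "offset": [0.01, 0.026, 0], "rotation": [0, 0, 0]},
    {"gripper": 1, "offset": [0.01, 0.026, 0], "rotation": [0, 0, 0]},
    {"gripper": 1, "offset": [0.01, 0.026, 0], "rotation": [0, 0, 0]},
    {"gripper": 1, "offset": [0.01, 0.026, 0], "rotation": [0, 0, 0]},
    {"gripper": 1, "offset": [0.01, 0.026, 0], "rotation": [0, 0, 0]},
    {"gripper": 1, "offset": [0.01, 0.026, 0], "rotation": [0, 0, 0]},
    {"gripper": 1, "offset": [0.01, 0.026, 0], "rotation": [0, 0, 0]},
    {"gripper": 1, "offset": [0.01, 0.026, 0], "rotation": [0, 0, 0]}
  ],
  "newtons": 40
}}

```text
clock: 2.1
position: [0.398, -0.468, 0.2419]
ee_rot: [0.632, 0.775, 0.0, -0.0]
ft_force: [1.1, 0.0, -0.0]
grip_width: 1.008
grasp_force: 0.0
```

```bash
python3 go.py .604 -.3364 .12 1.772
```

```text
t 2.1 pos [ 0.398  -0.468   0.2419] hd 1.7722 tilt 0.04 F [ 1.1  0.  -0. ] w 1.008 gf 0.0 j [ 1.08  0.33 -0.37  1.48  0.12  1.36  0.91]
rotvec deg [-0.02 -0.03  0.01] | offset after turn [0.0878 0.2282 0.1219]
```

{"api": "jog_arm", "payload": {
  "deltas": [
    {"gripper": 1, "offset": [0.0098, 0.0254, 0.01], "rotation": [0, 0, 0]},
    {"gripper": 1, "offset": [0.0098, 0.0254, 0.01], "rotation": [0, 0, 0]},
    {"gripper": 1, "offset": [0.0098, 0.0254, 0.01], "rotation": [0, 0, 0]},
    {"gripper": 1, "offset": [0.0098, 0.0254, 0.01], "rotation": [0, 0, 0]},
    {"gripper": 1, "offset": [0.0098, 0.0254, 0.01], "rotation": [0, 0, 0]},
    {"gripper": 1, "offset": [0.0098, 0.0254, 0.01], "rotation": [0, 0, 0]},
    {"gripper": 1, "offset": [0.0098, 0.0254, 0.01], "rotation": [0, 0, 0]},
    {"gripper": 1, "offset": [0.0098, 0.0254, 0.01], "rotation": [0, 0, 0]},
    {"gripper": 1, "offset": [0.0096, 0.025, 0.01], "rotation": [0, 0, 0]},
    {"gripper": 1, "offset": [0, 0, 0], "rotation": [0, 0, 0]},
    {"gripper": 1, "offset": [0, 0, 0], "rotation": [0, 0, 0]}
  ]
}}

```text
clock: 3.2
position: [0.6032, -0.3363, 0.1514]
ee_rot: [0.632, 0.775, -0.0, -0.001]
ft_force: [0.3, -0.6, 0.1]
grip_width: 0.999
grasp_force: 0.0
```

```bash
python3 go.py .604 -.3364 .033 1.772
```

```text
t 3.2 pos [ 0.6032 -0.3363  0.1514] hd 1.7735 tilt 0.09 F [ 0.3 -0.6  0.1] w 0.999 gf 0.0 j [ 0.73  0.57 -0.42  1.36  0.23  1.27  0.5 ]
rotvec deg [-0.06 -0.06  0.08] | offset after turn [-0.0002  0.0008  0.1184]
```

{"api": "jog_arm", "payload": {
  "deltas": [
    {"gripper": 1, "offset": [0, 0.0008, 0.03], "rotation": [0, 0, 0]},
    {"gripper": 1, "offset": [0, 0, 0.03], "rotation": [0, 0, 0]},
    {"gripper": 1, "offset": [0, 0, 0.03], "rotation": [0, 0, 0]},
    {"gripper": 1, "offset": [0, 0, 0.014], "rotation": [0, 0, 0]},
    {"gripper": 1, "offset": [0, 0, 0.014], "rotation": [0, 0, 0]},
    {"gripper": 1, "offset": [0, 0, 0], "rotation": [0, 0, 0]},
    {"gripper": 0, "offset": [0, 0, 0], "rotation": [0, 0, 0]},
    {"gripper": 0, "offset": [0, 0, 0], "rotation": [0, 0, 0]},
    {"gripper": 0, "offset": [0, 0, 0], "rotation": [0, 0, 0]},
    {"gripper": 0, "offset": [0, 0, 0], "rotation": [0, 0, 0]},
    {"gripper": 0, "offset": [0, 0, 0], "rotation": [0, 0, 0]},
    {"gripper": 0, "offset": [0, 0, 0], "rotation": [0, 0, 0]},
    {"gripper": 0, "offset": [0, 0, 0], "rotation": [0, 0, 0]}
  ]
}}

```text
clock: 4.5
position: [0.6048, -0.3373, 0.0359]
ee_rot: [0.632, 0.775, 0.0, 0.001]
ft_force: [0.1, 0.1, 5.8]
grip_width: 0.533
grasp_force: 42.8
```

```bash
python3 - <<'E'
from h import *
t=imaging.camera("top"); cv2.imwrite("pics/g1.png",t)
from m import V
for y in (0,-.056,.056): print(y, W(V,[0,y,0]))
E
python3 go.py .604 -.3364 .033 1.772
```

```text
A (array([ 0.60400602, -0.33624471,  0.20129325]), np.float64(0.49187843208551385))
A (array([ 0.60391402, -0.33695622,  0.28309523]), np.float64(2.9706940128309327))
A (array([ 0.60404454, -0.33647501,  0.2371961 ]), np.float64(3.252040469626394))
B (array([ 0.36708603, -0.2694894 ,  0.15732504]), np.float64(0.2662892862926469))
B (array([ 0.36557748, -0.2717401 ,  0.19007321]), np.float64(0.5195702632327084))
B (array([ 0.36690433, -0.27002456,  0.16839812]), np.float64(0.8246254096194434))
cover (array([ 0.54378771,  0.36907084, -0.02859975]), np.float64(0.23115015786103754))
tap top [0.37694597 0.2030545 ]
tap low [0.37664437 0.19877195]
pad [0.38256808 0.20812041]
handle c [0.54365202 0.36801098]
vise [ 0.61118753 -0.05129626 -0.02253801  0.04227541  0.05911875] [ 0.2 -0.1  0.2 -0.2  0.1  0.1  0.4 -0.2  0.5  0.4  1.2 -0.2 -0.4  0.8
  0.6  0.3 -0.6  0.2  0.8 -0.7 -0.9 -0.4 -0.6  0.3  0.3  0.3 -0.1  0.2]
vise top [ 0.6118091  -0.05107074 -0.02178147  0.03957246  0.05950025] [ 0.2 -0.   0.1  0.  -0.3  0.1  0.1 -0.  -0.4  0.3  0.1  0.1 -0.3  0. ]
0 [[ 0.61118753 -0.05129626  0.        ]]
-0.056 [[ 0.6099255  -0.10728204  0.        ]]
0.056 [[0.61244955 0.00468951 0.        ]]
t 4.55 pos [ 0.6048 -0.3372  0.0359] hd 1.7722 tilt 0.13 F [-0.8  0.7  5.6] w 0.53 gf 42.8 j [ 0.72  0.68 -0.4   1.44  0.28  1.07  0.47]
rotvec deg [0.09 0.09 0.01] | offset after turn [ 0.001  -0.0007  0.0029]
```

```bash
sed -i 's/^\(.*\)print(nm,fit/\1pass;print(nm,fit/' m.py; python3 go.py .6112 -.0513 .2 1.549
```

```text
t 4.55 pos [ 0.6048 -0.3372  0.0359] hd 1.7722 tilt 0.13 F [-0.8  0.7  5.6] w 0.53 gf 42.8 j [ 0.72  0.68 -0.4   1.44  0.28  1.07  0.47]
rotvec deg [ 0.1   0.08 12.79] | offset after turn [ 2.860e-01  1.000e-04 -1.641e-01]
```

{"api": "jog_arm", "payload": {
  "deltas": [
    {"gripper": 0, "offset": [0, 0, -0.01], "rotation": [0, 0, 0]},
    {"gripper": 0, "offset": [0, 0, -0.03], "rotation": [0, 0, 0]},
    {"gripper": 0, "offset": [0, 0, -0.03], "rotation": [0, 0, 0]},
    {"gripper": 0, "offset": [0, 0, -0.03], "rotation": [0, 0, 0]},
    {"gripper": 0, "offset": [0, 0, -0.03], "rotation": [0, 0, 0]},
    {"gripper": 0, "offset": [0, 0, -0.03], "rotation": [0, 0, 0]},
    {"gripper": 0, "offset": [0, 0, 0], "rotation": [0, 0, 6.4]},
    {"gripper": 0, "offset": [0, 0, 0], "rotation": [0, 0, 6.4]},
    {"gripper": 0, "offset": [0, 0, 0], "rotation": [0, 0, 0]}
  ]
}}

```text
clock: 5.45
position: [0.6039, -0.3366, 0.1949]
ee_rot: [0.715, 0.699, -0.0, 0.0]
ft_force: [-0.7, 0.6, -2.0]
grip_width: 0.533
grasp_force: 41.9
```

```bash
python3 go.py .6112 -.0513 .2 1.549
```

```text
t 5.45 pos [ 0.6039 -0.3366  0.1949] hd 1.5473 tilt 0.01 F [-0.7  0.6 -2. ] w 0.533 gf 41.9 j [ 0.71  0.53 -0.39  1.31  0.2   1.34  0.3 ]
rotvec deg [ 0.    0.01 -0.1 ] | offset after turn [ 0.2854  0.001  -0.0051]
```

{"api": "jog_arm", "payload": {
  "deltas": [
    {"gripper": 0, "offset": [0.026, 0, 0], "rotation": [0, 0, 0]},
    {"gripper": 0, "offset": [0.026, 0, 0], "rotation": [0, 0, 0]},
    {"gripper": 0, "offset": [0.026, 0, 0], "rotation": [0, 0, 0]},
    {"gripper": 0, "offset": [0.026, 0, 0], "rotation": [0, 0, 0]},
    {"gripper": 0, "offset": [0.026, 0, 0], "rotation": [0, 0, 0]},
    {"gripper": 0, "offset": [0.026, 0, 0], "rotation": [0, 0, 0]},
    {"gripper": 0, "offset": [0.026, 0, 0], "rotation": [0, 0, 0]},
    {"gripper": 0, "offset": [0.026, 0, 0], "rotation": [0, 0, 0]},
    {"gripper": 0, "offset": [0.026, 0, 0], "rotation": [0, 0, 0]},
    {"gripper": 0, "offset": [0.026, 0, 0], "rotation": [0, 0, 0]},
    {"gripper": 0, "offset": [0.0254, 0.001, 0], "rotation": [0, 0, 0]},
    {"gripper": 0, "offset": [0, 0, 0.03], "rotation": [0, 0, 0]},
    {"gripper": 0, "offset": [0, 0, 0.03], "rotation": [0, 0, 0]},
    {"gripper": 0, "offset": [0, 0, 0.02], "rotation": [0, 0, 0]},
    {"gripper": 0, "offset": [0, 0, 0], "rotation": [0, 0, 0]},
    {"gripper": 0, "offset": [0, 0, 0], "rotation": [0, 0, 0]}
  ]
}}

```text
clock: 7.05
position: [0.6114, -0.0515, 0.1149]
ee_rot: [0.714, 0.7, 0.0, -0.0]
ft_force: [-0.9, 1.2, -2.1]
grip_width: 0.531
grasp_force: 41.7
```

```bash
python3 go.py .6112 -.0513 .096 1.549
```

```text
t 7.05 pos [ 0.6114 -0.0515  0.1149] hd 1.5508 tilt 0.0 F [-0.9  1.2 -2.1] w 0.531 gf 41.7 j [ 0.4   0.45 -0.5   1.62  0.23  1.13 -0.17]
rotvec deg [-0.  -0.   0.1] | offset after turn [ 0.0001 -0.0002  0.0189]
```

{"api": "jog_arm", "payload": {
  "deltas": [
    {"gripper": 0, "offset": [0, 0, 0.006], "rotation": [0, 0, 0]},
    {"gripper": 0, "offset": [0, 0, 0.006], "rotation": [0, 0, 0]},
    {"gripper": 0, "offset": [0, 0, 0.002], "rotation": [0, 0, 0]},
    {"gripper": 0, "offset": [0, 0, 0], "rotation": [0, 0, 0]},
    {"gripper": 0, "offset": [0, 0, 0], "rotation": [0, 0, 0]}
  ]
}}

```text
clock: 7.55
position: [0.6114, -0.0515, 0.1005]
ee_rot: [0.715, 0.699, 0.0, 0.0]
ft_force: [-0.1, -0.3, -2.9]
grip_width: 0.531
grasp_force: 41.8
```

{"api": "jog_arm", "payload": {
  "deltas": [
    {"gripper": 0, "offset": [0, 0, 0.001], "rotation": [0, 0, 0]},
    {"gripper": 0, "offset": [0, 0, 0], "rotation": [0, 0, 0]},
    {"gripper": 0, "offset": [0, 0, 0], "rotation": [0, 0, 0]}
  ]
}}

```text
clock: 7.85
position: [0.6113, -0.0515, 0.0994]
ee_rot: [0.715, 0.699, -0.0, 0.0]
ft_force: [0.4, 0.3, -2.2]
grip_width: 0.535
grasp_force: 41.8
```

{"api": "jog_arm", "payload": {
  "deltas": [
    {"gripper": 0, "offset": [0, 0, 0.001], "rotation": [0, 0, 0]},
    {"gripper": 0, "offset": [0, 0, 0], "rotation": [0, 0, 0]},
    {"gripper": 0, "offset": [0, 0, 0], "rotation": [0, 0, 0]}
  ]
}}

```text
clock: 8.15
position: [0.6113, -0.0515, 0.0983]
ee_rot: [0.715, 0.699, -0.0, 0.0]
ft_force: [-0.4, 1.2, -2.4]
grip_width: 0.534
grasp_force: 41.8
```

{"api": "jog_arm", "payload": {
  "deltas": [
    {"gripper": 0, "offset": [0, 0, 0.0008], "rotation": [0, 0, 0]},
    {"gripper": 0, "offset": [0, 0, 0], "rotation": [0, 0, 0]}
  ]
}}

```text
clock: 8.35
position: [0.6113, -0.0515, 0.0974]
ee_rot: [0.715, 0.699, -0.0, -0.0]
ft_force: [0.5, -1.1, -1.8]
grip_width: 0.535
grasp_force: 41.8
```

{"api": "jog_arm", "payload": {
  "deltas": [
    {"gripper": 0, "offset": [0, 0, 0.0008], "rotation": [0, 0, 0]},
    {"gripper": 0, "offset": [0, 0, 0], "rotation": [0, 0, 0]}
  ]
}}

```text
clock: 8.55
position: [0.6112, -0.0515, 0.0967]
ee_rot: [0.715, 0.699, -0.0, -0.0]
ft_force: [-1.8, -0.4, -1.6]
grip_width: 0.531
grasp_force: 42.1
```

{"api": "jog_arm", "payload": {
  "deltas": [
    {"gripper": 0, "offset": [0, 0, 0.0005], "rotation": [0, 0, 0]},
    {"gripper": 0, "offset": [0, 0, 0], "rotation": [0, 0, 0]}
  ]
}}

```text
clock: 8.75
position: [0.6113, -0.0515, 0.0965]
ee_rot: [0.715, 0.699, -0.0, 0.0]
ft_force: [-2.8, 0.6, 1.6]
grip_width: 0.532
grasp_force: 42.5
```

{"api": "jog_arm", "payload": {
  "deltas": [
    {"gripper": 1, "offset": [0, 0, 0], "rotation": [0, 0, 0]},
    {"gripper": 1, "offset": [0, 0, 0], "rotation": [0, 0, 0]},
    {"gripper": 1, "offset": [0, 0, 0], "rotation": [0, 0, 0]},
    {"gripper": 1, "offset": [0, 0, 0], "rotation": [0, 0, 0]},
    {"gripper": 1, "offset": [0, 0, 0], "rotation": [0, 0, 0]},
    {"gripper": 1, "offset": [0, 0, 0], "rotation": [0, 0, 0]},
    {"gripper": 1, "offset": [0, 0, -0.03], "rotation": [0, 0, 0]},
    {"gripper": 1, "offset": [0, 0, -0.03], "rotation": [0, 0, 0]},
    {"gripper": 1, "offset": [0, 0, -0.04], "rotation": [0, 0, 0]},
    {"gripper": 1, "offset": [0, 0, 0], "rotation": [0, 0, 4.5]},
    {"gripper": 1, "offset": [0, 0, 0], "rotation": [0, 0, 0]}
  ]
}}

```text
clock: 9.85
position: [0.6118, -0.0515, 0.1973]
ee_rot: [0.742, 0.67, 0.001, 0.001]
ft_force: [-0.2, 0.7, 0.5]
grip_width: 0.998
grasp_force: 0.0
```

```bash
python3 go.py .367 -.27 .12 1.735
```

```text
t 9.85 pos [ 0.6118 -0.0515  0.1973] hd 1.4689 tilt 0.12 F [-0.2  0.7  0.5] w 0.998 gf 0.0 j [ 0.4   0.38 -0.5   1.53  0.19  1.28 -0.22]
rotvec deg [  0.12   0.03 -15.25] | offset after turn [-0.1755 -0.2773  0.0773]
```

{"api": "jog_arm", "payload": {
  "deltas": [
    {"gripper": 1, "offset": [0, 0, 0], "rotation": [0, 0, -7.6]},
    {"gripper": 1, "offset": [0, 0, 0], "rotation": [0, 0, -7.6]},
    {"gripper": 1, "offset": [-0.0146, -0.0231, 0], "rotation": [0, 0, 0]},
    {"gripper": 1, "offset": [-0.0146, -0.0231, 0], "rotation": [0, 0, 0]},
    {"gripper": 1, "offset": [-0.0146, -0.0231, 0], "rotation": [0, 0, 0]},
    {"gripper": 1, "offset": [-0.0146, -0.0231, 0], "rotation": [0, 0, 0]},
    {"gripper": 1, "offset": [-0.0146, -0.0231, 0], "rotation": [0, 0, 0]},
    {"gripper": 1, "offset": [-0.0146, -0.0231, 0], "rotation": [0, 0, 0]},
    {"gripper": 1, "offset": [-0.0146, -0.0231, 0], "rotation": [0, 0, 0]},
    {"gripper": 1, "offset": [-0.0146, -0.0231, 0], "rotation": [0, 0, 0]},
    {"gripper": 1, "offset": [-0.0146, -0.0231, 0], "rotation": [0, 0, 0]},
    {"gripper": 1, "offset": [-0.0146, -0.0231, 0], "rotation": [0, 0, 0]},
    {"gripper": 1, "offset": [-0.0146, -0.0231, 0], "rotation": [0, 0, 0]},
    {"gripper": 1, "offset": [-0.0146, -0.0231, 0], "rotation": [0, 0, 0]},
    {"gripper": 1, "offset": [0, 0, 0.03], "rotation": [0, 0, 0]},
    {"gripper": 1, "offset": [0, 0, 0.03], "rotation": [0, 0, 0]},
    {"gripper": 1, "offset": [0, 0, 0], "rotation": [0, 0, 0]},
    {"gripper": 1, "offset": [0, 0, 0], "rotation": [0, 0, 0]}
  ]
}}

```text
clock: 11.65
position: [0.3663, -0.2694, 0.1361]
ee_rot: [0.646, 0.763, 0.0, -0.001]
ft_force: [0.6, -0.7, -0.0]
grip_width: 1.0
grasp_force: 0.0
```

```bash
python3 go.py .367 -.27 .033 1.735
```

```text
t 11.65 pos [ 0.3663 -0.2694  0.1361] hd 1.7371 tilt 0.11 F [ 0.6 -0.7 -0. ] w 1.0 gf 0.0 j [ 0.89  0.07 -0.37  2.01  0.03  1.07  0.68]
rotvec deg [-0.07 -0.08  0.12] | offset after turn [-0.0007  0.0006  0.1031]
```

{"api": "jog_arm", "payload": {
  "deltas": [
    {"gripper": 1, "offset": [-0.0007, 0.0006, 0.03], "rotation": [0, 0, 0]},
    {"gripper": 1, "offset": [0, 0, 0.03], "rotation": [0, 0, 0]},
    {"gripper": 1, "offset": [0, 0, 0.028], "rotation": [0, 0, 0]},
    {"gripper": 1, "offset": [0, 0, 0.014], "rotation": [0, 0, 0]},
    {"gripper": 1, "offset": [0, 0, 0], "rotation": [0, 0, 0]},
    {"gripper": 0, "offset": [0, 0, 0], "rotation": [0, 0, 0]},
    {"gripper": 0, "offset": [0, 0, 0], "rotation": [0, 0, 0]},
    {"gripper": 0, "offset": [0, 0, 0], "rotation": [0, 0, 0]},
    {"gripper": 0, "offset": [0, 0, 0], "rotation": [0, 0, 0]},
    {"gripper": 0, "offset": [0, 0, 0], "rotation": [0, 0, 0]},
    {"gripper": 0, "offset": [0, 0, 0], "rotation": [0, 0, 0]},
    {"gripper": 0, "offset": [0, 0, 0], "rotation": [0, 0, 0]}
  ]
}}

```text
clock: 12.85
position: [0.3682, -0.2711, 0.0357]
ee_rot: [0.646, 0.763, -0.0, 0.001]
ft_force: [-0.9, -0.3, 6.9]
grip_width: 0.531
grasp_force: 41.6
```

```bash
python3 go.py .61 -.1073 .2 1.549
```

```text
t 12.85 pos [ 0.3682 -0.2711  0.0357] hd 1.7357 tilt 0.14 F [-0.9 -0.3  6.9] w 0.531 gf 41.6 j [ 0.87  0.23 -0.36  2.09  0.11  0.84  0.61]
rotvec deg [ 0.1   0.11 10.7 ] | offset after turn [ 0.169   0.2382 -0.1643]
```

{"api": "jog_arm", "payload": {
  "deltas": [
    {"gripper": 0, "offset": [0, 0, -0.01], "rotation": [0, 0, 0]},
    {"gripper": 0, "offset": [0, 0, -0.03], "rotation": [0, 0, 0]},
    {"gripper": 0, "offset": [0, 0, -0.03], "rotation": [0, 0, 0]},
    {"gripper": 0, "offset": [0, 0, -0.03], "rotation": [0, 0, 0]},
    {"gripper": 0, "offset": [0, 0, -0.03], "rotation": [0, 0, 0]},
    {"gripper": 0, "offset": [0, 0, -0.034], "rotation": [0, 0, 0]},
    {"gripper": 0, "offset": [0, 0, 0], "rotation": [0, 0, 5.35]},
    {"gripper": 0, "offset": [0, 0, 0], "rotation": [0, 0, 5.35]},
    {"gripper": 0, "offset": [0.0169, 0.0238, 0], "rotation": [0, 0, 0]},
    {"gripper": 0, "offset": [0.0169, 0.0238, 0], "rotation": [0, 0, 0]},
    {"gripper": 0, "offset": [0.0169, 0.0238, 0], "rotation": [0, 0, 0]},
    {"gripper": 0, "offset": [0.0169, 0.0238, 0], "rotation": [0, 0, 0]},
    {"gripper": 0, "offset": [0.0169, 0.0238, 0], "rotation": [0, 0, 0]},
    {"gripper": 0, "offset": [0.0169, 0.0238, 0], "rotation": [0, 0, 0]},
    {"gripper": 0, "offset": [0.0169, 0.0238, 0], "rotation": [0, 0, 0]},
    {"gripper": 0, "offset": [0.0169, 0.0238, 0], "rotation": [0, 0, 0]},
    {"gripper": 0, "offset": [0.0169, 0.0238, 0], "rotation": [0, 0, 0]},
    {"gripper": 0, "offset": [0.0169, 0.0238, 0], "rotation": [0, 0, 0]},
    {"gripper": 0, "offset": [0, 0, 0], "rotation": [0, 0, 0]},
    {"gripper": 0, "offset": [0, 0, 0], "rotation": [0, 0, 0]}
  ]
}}

```text
clock: 14.85
position: [0.6088, -0.1062, 0.1985]
ee_rot: [0.714, 0.7, -0.0, -0.0]
ft_force: [0.4, -0.6, -1.7]
grip_width: 0.528
grasp_force: 42.2
```

```bash
python3 - <<'E'
from h import *
cv2.imwrite("pics/s2.png",imaging.camera("scene"))
E
python3 go.py .61 -.1073 .1 1.549
```

```text
t 14.9 pos [ 0.6085 -0.1071  0.1985] hd 1.5487 tilt 0.04 F [-0.6  0.3 -2.2] w 0.53 gf 42.2 j [ 0.51  0.39 -0.53  1.52  0.2   1.29 -0.06]
rotvec deg [-0.03  0.03 -0.02] | offset after turn [-0.0002  0.0015  0.0985]
```

View pics/s2.png

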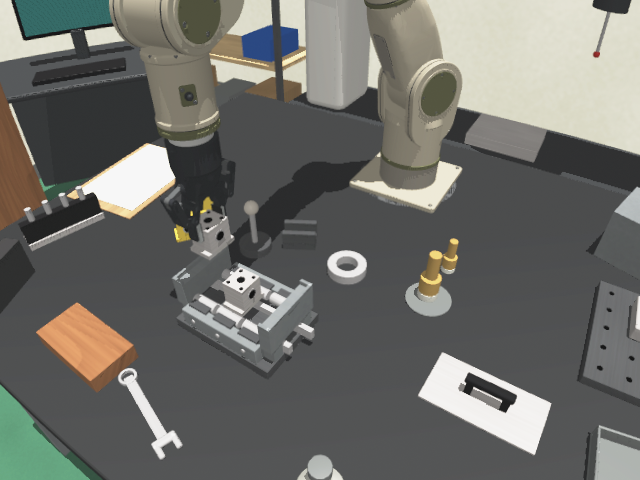

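The scene shows the first body on the rollers in the middle station (240,288), and the second held above the end station (210,230).

{"api": "jog_arm", "payload": {
  "deltas": [
    {"gripper": 0, "offset": [0, 0.0015, 0.03], "rotation": [0, 0, 0]},
    {"gripper": 0, "offset": [0, 0, 0.03], "rotation": [0, 0, 0]},
    {"gripper": 0, "offset": [0, 0, 0.03], "rotation": [0, 0, 0]},
    {"gripper": 0, "offset": [0, 0, 0.006], "rotation": [0, 0, 0]},
    {"gripper": 0, "offset": [0, 0, 0.004], "rotation": [0, 0, 0]},
    {"gripper": 0, "offset": [0, 0, 0], "rotation": [0, 0, 0]},
    {"gripper": 0, "offset": [0, 0, 0], "rotation": [0, 0, 0]}
  ]
}}

```text
clock: 15.6
position: [0.6113, -0.107, 0.1]
ee_rot: [0.715, 0.699, 0.001, 0.001]
ft_force: [0.3, -0.5, -1.8]
grip_width: 0.538
grasp_force: 42.1
```

{"api": "jog_arm", "payload": {
  "deltas": [
    {"gripper": 0, "offset": [0, 0, 0.001], "rotation": [0, 0, 0]},
    {"gripper": 0, "offset": [0, 0, 0], "rotation": [0, 0, 0]}
  ]
}}

```text
clock: 15.8
position: [0.6108, -0.1068, 0.0979]
ee_rot: [0.715, 0.699, 0.0, 0.001]
ft_force: [-0.2, 0.6, -2.6]
grip_width: 0.529
grasp_force: 42.1
```

{"api": "jog_arm", "payload": {
  "deltas": [
    {"gripper": 0, "offset": [0, 0, 0.0006], "rotation": [0, 0, 0]},
    {"gripper": 0, "offset": [0, 0, 0], "rotation": [0, 0, 0]}
  ]
}}

```text
clock: 16.0
position: [0.6105, -0.1067, 0.097]
ee_rot: [0.715, 0.699, -0.0, 0.0]
ft_force: [-2.4, -0.3, 1.7]
grip_width: 0.528
grasp_force: 42.9
```

{"api": "jog_arm", "payload": {
  "deltas": [
    {"gripper": 1, "offset": [0, 0, 0], "rotation": [0, 0, 0]},
    {"gripper": 1, "offset": [0, 0, 0], "rotation": [0, 0, 0]},
    {"gripper": 1, "offset": [0, 0, 0], "rotation": [0, 0, 0]},
    {"gripper": 1, "offset": [0, 0, 0], "rotation": [0, 0, 0]},
    {"gripper": 1, "offset": [0, 0, 0], "rotation": [0, 0, 0]},
    {"gripper": 1, "offset": [0, 0, 0], "rotation": [0, 0, 0]},
    {"gripper": 1, "offset": [0, 0, -0.03], "rotation": [0, 0, 0]},
    {"gripper": 1, "offset": [0, 0, -0.03], "rotation": [0, 0, 0]},
    {"gripper": 1, "offset": [0, 0, -0.04], "rotation": [0, 0, 0]},
    {"gripper": 1, "offset": [0, 0, 0], "rotation": [0, 0, 0]},
    {"gripper": 1, "offset": [0, 0, 0], "rotation": [0, 0, 0]}
  ]
}}

```text
clock: 17.1
position: [0.6109, -0.1067, 0.1975]
ee_rot: [0.715, 0.699, 0.0, 0.001]
ft_force: [0.1, -0.5, -0.5]
grip_width: 1.001
grasp_force: 0.0
```

```bash
python3 go.py .377 .2015 .2 1.549
```

```text
t 17.1 pos [ 0.6109 -0.1067  0.1975] hd 1.5488 tilt 0.12 F [ 0.1 -0.5 -0.5] w 1.001 gf 0.0 j [ 0.51  0.4  -0.53  1.51  0.2   1.28 -0.06]
rotvec deg [ 0.11  0.03 -0.01] | offset after turn [ 0.303  -0.2406 -0.0025]
```

{"api": "jog_arm", "payload": {
  "deltas": [
    {"gripper": 1, "offset": [0.0253, -0.02, 0], "rotation": [0, 0, 0]},
    {"gripper": 1, "offset": [0.0253, -0.02, 0], "rotation": [0, 0, 0]},
    {"gripper": 1, "offset": [0.0253, -0.02, 0], "rotation": [0, 0, 0]},
    {"gripper": 1, "offset": [0.0253, -0.02, 0], "rotation": [0, 0, 0]},
    {"gripper": 1, "offset": [0.0253, -0.02, 0], "rotation": [0, 0, 0]},
    {"gripper": 1, "offset": [0.0253, -0.02, 0], "rotation": [0, 0, 0]},
    {"gripper": 1, "offset": [0.0253, -0.02, 0], "rotation": [0, 0, 0]},
    {"gripper": 1, "offset": [0.0253, -0.02, 0], "rotation": [0, 0, 0]},
    {"gripper": 1, "offset": [0.0253, -0.02, 0], "rotation": [0, 0, 0]},
    {"gripper": 1, "offset": [0.0253, -0.02, 0], "rotation": [0, 0, 0]},
    {"gripper": 1, "offset": [0.0253, -0.02, 0], "rotation": [0, 0, 0]},
    {"gripper": 1, "offset": [0.0253, -0.02, 0], "rotation": [0, 0, 0]},
    {"gripper": 1, "offset": [0, 0, 0], "rotation": [0, 0, 0]},
    {"gripper": 1, "offset": [0, 0, 0], "rotation": [0, 0, 0]}
  ]
}}

```text
clock: 18.5
position: [0.3767, 0.2018, 0.1958]
ee_rot: [0.714, 0.7, -0.001, 0.0]
ft_force: [0.3, -0.0, -0.6]
grip_width: 1.001
grasp_force: 0.0
```

```bash
python3 - <<'E'
from h import *
t=cv2.imread("pics/scene0.png")
cv2.imwrite("pics/e.png",tile(t,400,235,70,85,7))
E
python3 go.py .377 .2015 .078 1.549
```

```text
t 18.5 pos [0.3767 0.2018 0.1958] hd 1.5499 tilt 0.07 F [ 0.3 -0.  -0.6] w 1.001 gf 0.0 j [ 0.26 -0.04 -0.83  1.98 -0.03  1.2  -0.57]
rotvec deg [-0.05  0.05  0.05] | offset after turn [-0.0003  0.0003  0.1178]
```

View pics/e.png

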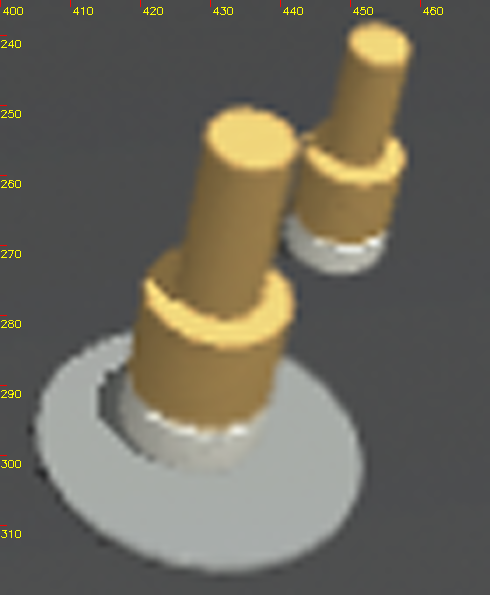

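```bash
python3 - <<'E'
from h import *
print(at("scene",np.array([435.6,254.3]),.109),at("scene",np.array([430.8,277.7]),.054),at("scene",np.array([400+198/7-.4,235+453/7-.4]),.109-.105))
print(at("scene",np.array([400+199/7-.4,235+450/7-.4]),.004))
E
```

```text
[0.37688893 0.20196613] [0.38038107 0.20315611] [0.38697983 0.20804707]
[0.38578516 0.20787049]
```

{"api": "jog_arm", "payload": {
  "deltas": [
    {"gripper": 1, "offset": [0, 0, 0.03], "rotation": [0, 0, 0]},
    {"gripper": 1, "offset": [0, 0, 0.03], "rotation": [0, 0, 0]},
    {"gripper": 1, "offset": [0, 0, 0.03], "rotation": [0, 0, 0]},
    {"gripper": 1, "offset": [0, 0, 0.018], "rotation": [0, 0, 0]},
    {"gripper": 1, "offset": [0, 0, 0.008], "rotation": [0, 0, 0]},
    {"gripper": 1, "offset": [0, 0, 0], "rotation": [0, 0, 0]},
    {"gripper": 0, "offset": [0, 0, 0], "rotation": [0, 0, 0]},
    {"gripper": 0, "offset": [0, 0, 0], "rotation": [0, 0, 0]},
    {"gripper": 0, "offset": [0, 0, 0], "rotation": [0, 0, 0]},
    {"gripper": 0, "offset": [0, 0, 0], "rotation": [0, 0, 0]},
    {"gripper": 0, "offset": [0, 0, 0], "rotation": [0, 0, 0]},
    {"gripper": 0, "offset": [0, 0, 0], "rotation": [0, 0, 0]},
    {"gripper": 0, "offset": [0, 0, 0], "rotation": [0, 0, 0]},
    {"gripper": 0, "offset": [0, 0, 0], "rotation": [0, 0, 0]}
  ],
  "newtons": 80
}}

```text
clock: 19.9
position: [0.3774, 0.2022, 0.0812]
ee_rot: [0.715, 0.699, 0.0, 0.0]
ft_force: [-2.7, -0.5, 6.3]
grip_width: 0.265
grasp_force: 77.9
```

```bash
python3 go.py .6112 -.0513 .2 1.549
```

```text
t 19.9 pos [0.3774 0.2022 0.0812] hd 1.5489 tilt 0.05 F [-2.7 -0.5  6.3] w 0.265 gf 77.9 j [ 0.21  0.15 -0.84  2.1   0.14  0.95 -0.72]
rotvec deg [ 0.04  0.01 -0.01] | offset after turn [-0.2484  0.2392 -0.1188]
```

{"api": "jog_arm", "payload": {
  "deltas": [
    {"gripper": 0, "offset": [0, 0, -0.01], "rotation": [0, 0, 0]},
    {"gripper": 0, "offset": [0, 0, -0.03], "rotation": [0, 0, 0]},
    {"gripper": 0, "offset": [0, 0, -0.03], "rotation": [0, 0, 0]},
    {"gripper": 0, "offset": [0, 0, -0.03], "rotation": [0, 0, 0]},
    {"gripper": 0, "offset": [0, 0, -0.03], "rotation": [0, 0, 0]},
    {"gripper": 0, "offset": [0, 0, -0.03], "rotation": [0, 0, 0]},
    {"gripper": 0, "offset": [-0.0207, 0.02, 0], "rotation": [0, 0, 0]},
    {"gripper": 0, "offset": [-0.0207, 0.02, 0], "rotation": [0, 0, 0]},
    {"gripper": 0, "offset": [-0.0207, 0.02, 0], "rotation": [0, 0, 0]},
    {"gripper": 0, "offset": [-0.0207, 0.02, 0], "rotation": [0, 0, 0]},
    {"gripper": 0, "offset": [-0.0207, 0.02, 0], "rotation": [0, 0, 0]},
    {"gripper": 0, "offset": [-0.0207, 0.02, 0], "rotation": [0, 0, 0]},
    {"gripper": 0, "offset": [-0.0207, 0.02, 0], "rotation": [0, 0, 0]},
    {"gripper": 0, "offset": [-0.0207, 0.02, 0], "rotation": [0, 0, 0]},
    {"gripper": 0, "offset": [-0.0207, 0.02, 0], "rotation": [0, 0, 0]},
    {"gripper": 0, "offset": [-0.0207, 0.02, 0], "rotation": [0, 0, 0]},
    {"gripper": 0, "offset": [-0.0207, 0.02, 0], "rotation": [0, 0, 0]},
    {"gripper": 0, "offset": [-0.0207, 0.02, 0], "rotation": [0, 0, 0]},
    {"gripper": 0, "offset": [0, 0, 0], "rotation": [0, 0, 0]},
    {"gripper": 0, "offset": [0, 0, 0], "rotation": [0, 0, 0]}
  ]
}}

```text
clock: 21.9
position: [0.6113, -0.0517, 0.2404]
ee_rot: [0.715, 0.699, -0.0, -0.001]
ft_force: [-0.3, 1.0, -2.4]
grip_width: 0.262
grasp_force: 79.2
```

```bash
python3 - <<'E'
from h import *
t=imaging.camera("scene"); cv2.imwrite("pics/f.png",tile(t,150,130,200,150,4))
E
python3 go.py .6112 -.0508 .195 1.549
```

```text
t 21.95 pos [ 0.6112 -0.0509  0.2406] hd 1.5494 tilt 0.06 F [-0.3  1.  -3.7] w 0.26 gf 79.2 j [ 0.46  0.36 -0.58  1.47  0.2   1.37 -0.15]
rotvec deg [-0.04 -0.05  0.03] | offset after turn [0.0001 0.     0.0456]
```

View pics/f.png

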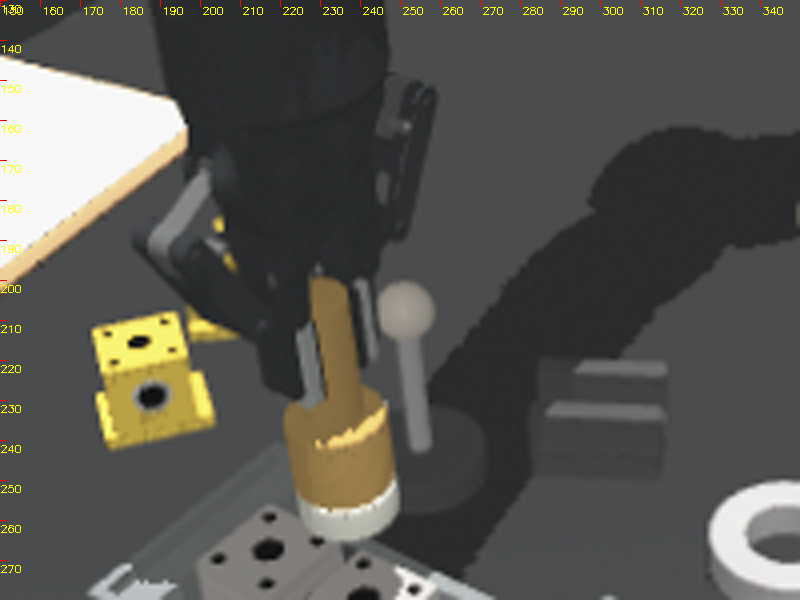

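The image shows the bar hanging upright from the fingers above the middle body. Lowering it.

{"api": "jog_arm", "payload": {
  "deltas": [
    {"gripper": 0, "offset": [0, 0, 0.02], "rotation": [0, 0, 0]},
    {"gripper": 0, "offset": [0, 0, 0.02], "rotation": [0, 0, 0]},
    {"gripper": 0, "offset": [0, 0, 0.005], "rotation": [0, 0, 0]},
    {"gripper": 0, "offset": [0, 0, 0.003], "rotation": [0, 0, 0]},
    {"gripper": 0, "offset": [0, 0, 0.002], "rotation": [0, 0, 0]},
    {"gripper": 0, "offset": [0, 0, 0], "rotation": [0, 0, 0]}
  ]
}}

```text
clock: 22.55
position: [0.6119, -0.0513, 0.1913]
ee_rot: [0.715, 0.699, 0.0, 0.0]
ft_force: [-0.1, 1.0, -3.9]
grip_width: 0.26
grasp_force: 79.5
```

{"api": "jog_arm", "payload": {
  "deltas": [
    {"gripper": 0, "offset": [0, 0, 0.001], "rotation": [0, 0, 0]},
    {"gripper": 0, "offset": [0, 0, 0.001], "rotation": [0, 0, 0]},
    {"gripper": 0, "offset": [0, 0, 0.001], "rotation": [0, 0, 0]},
    {"gripper": 0, "offset": [0, 0, 0], "rotation": [0, 0, 0]}
  ]
}}

```text
clock: 22.95
position: [0.6125, -0.0514, 0.1891]
ee_rot: [0.715, 0.699, 0.001, 0.001]
ft_force: [-1.3, 0.3, 5.1]
grip_width: 0.262
grasp_force: 80.6
```

{"api": "jog_arm", "payload": {
  "deltas": [
    {"gripper": 0, "offset": [0, 0, 0.001], "rotation": [0, 0, 0]},
    {"gripper": 0, "offset": [0, 0, 0.001], "rotation": [0, 0, 0]},
    {"gripper": 0, "offset": [0, 0, 0.001], "rotation": [0, 0, 0]},
    {"gripper": 0, "offset": [0, 0, 0], "rotation": [0, 0, 0]}
  ]
}}

```text
clock: 23.35
position: [0.6123, -0.0514, 0.1856]
ee_rot: [0.715, 0.699, 0.001, 0.001]
ft_force: [-1.1, -1.2, 3.8]
grip_width: 0.262
grasp_force: 80.5
```

{"api": "jog_arm", "payload": {
  "deltas": [
    {"gripper": 0, "offset": [0, 0, 0.0015], "rotation": [0, 0, 0]},
    {"gripper": 0, "offset": [0, 0, 0.0015], "rotation": [0, 0, 0]},
    {"gripper": 0, "offset": [0, 0, 0.0015], "rotation": [0, 0, 0]},
    {"gripper": 0, "offset": [0, 0, 0.0015], "rotation": [0, 0, 0]},
    {"gripper": 0, "offset": [0, 0, 0], "rotation": [0, 0, 0]}
  ]
}}

```text
clock: 23.85
position: [0.6115, -0.0515, 0.1781]
ee_rot: [0.715, 0.699, -0.0, -0.0]
ft_force: [1.0, -0.8, -1.9]
grip_width: 0.263
grasp_force: 79.7
```

{"api": "jog_arm", "payload": {
  "deltas": [
    {"gripper": 0, "offset": [0, 0, 0.0015], "rotation": [0, 0, 0]},
    {"gripper": 0, "offset": [0, 0, 0.0015], "rotation": [0, 0, 0]},
    {"gripper": 0, "offset": [0, 0, 0.0015], "rotation": [0, 0, 0]},
    {"gripper": 0, "offset": [0, 0, 0.0015], "rotation": [0, 0, 0]},
    {"gripper": 0, "offset": [0, 0, 0], "rotation": [0, 0, 0]}
  ]
}}

```text
clock: 24.35
position: [0.6112, -0.0515, 0.1719]
ee_rot: [0.715, 0.699, -0.0, -0.0]
ft_force: [0.1, 0.5, -3.0]
grip_width: 0.261
grasp_force: 79.7
```

{"api": "jog_arm", "payload": {
  "deltas": [
    {"gripper": 0, "offset": [0, 0, 0.001], "rotation": [0, 0, 0]},
    {"gripper": 0, "offset": [0, 0, 0.001], "rotation": [0, 0, 0]},
    {"gripper": 0, "offset": [0, 0, 0.001], "rotation": [0, 0, 0]},
    {"gripper": 0, "offset": [0, 0, 0], "rotation": [0, 0, 0]}
  ]
}}

```text
clock: 24.75
position: [0.6119, -0.0515, 0.1712]
ee_rot: [0.715, 0.699, 0.0, 0.001]
ft_force: [-6.1, -1.0, 9.6]
grip_width: 0.26
grasp_force: 80.8
```

{"api": "jog_arm", "payload": {
  "deltas": [
    {"gripper": 0, "offset": [0, 0, 0.0015], "rotation": [0, 0, 0]},
    {"gripper": 0, "offset": [0, 0, 0], "rotation": [0, 0, 0]}
  ]
}}

```text
clock: 24.95
position: [0.6122, -0.0514, 0.1712]
ee_rot: [0.715, 0.699, 0.0, 0.001]
ft_force: [-8.6, 0.7, 20.6]
grip_width: 0.261
grasp_force: 82.2
```

{"api": "jog_arm", "payload": {
  "deltas": [
    {"gripper": 0, "offset": [0, 0, -0.015], "rotation": [0, 0, 0]},
    {"gripper": 0, "offset": [0, 0, -0.03], "rotation": [0, 0, 0]},
    {"gripper": 0, "offset": [0, 0, -0.01], "rotation": [0, 0, 0]},
    {"gripper": 0, "offset": [-0.028, 0, 0], "rotation": [0, 0, 0]},
    {"gripper": 0, "offset": [-0.028, 0, 0], "rotation": [0, 0, 0]},
    {"gripper": 0, "offset": [0, 0, 0], "rotation": [0, 0, 0]},
    {"gripper": 0, "offset": [0, 0, 0], "rotation": [0, 0, 0]}
  ]
}}

```text
clock: 25.65
position: [0.6102, -0.1083, 0.2226]
ee_rot: [0.715, 0.699, -0.0, -0.0]
ft_force: [0.5, -0.3, -3.7]
grip_width: 0.258
grasp_force: 79.5
```

```bash
python3 go.py .6102 -.1064 .191 1.549
```

```text
t 25.65 pos [ 0.6102 -0.1083  0.2226] hd 1.5472 tilt 0.03 F [ 0.5 -0.3 -3.7] w 0.258 gf 79.5 j [ 0.53  0.38 -0.55  1.48  0.2   1.34 -0.06]
rotvec deg [-0.03 -0.01 -0.1 ] | offset after turn [ 0.0019 -0.0001  0.0316]
```

{"api": "jog_arm", "payload": {
  "deltas": [
    {"gripper": 0, "offset": [0.001, 0, 0.02], "rotation": [0, 0, 0]},
    {"gripper": 0, "offset": [0, 0, 0.01], "rotation": [0, 0, 0]},
    {"gripper": 0, "offset": [0, 0, 0.0015], "rotation": [0, 0, 0]},
    {"gripper": 0, "offset": [0, 0, 0.0015], "rotation": [0, 0, 0]},
    {"gripper": 0, "offset": [0, 0, 0.0015], "rotation": [0, 0, 0]},
    {"gripper": 0, "offset": [0, 0, 0.001], "rotation": [0, 0, 0]},
    {"gripper": 0, "offset": [0, 0, 0], "rotation": [0, 0, 0]}
  ]
}}

```text
clock: 26.35
position: [0.6112, -0.1063, 0.1888]
ee_rot: [0.715, 0.699, 0.001, 0.001]
ft_force: [-0.9, 1.5, 5.7]
grip_width: 0.262
grasp_force: 80.2
```

{"api": "jog_arm", "payload": {
  "deltas": [
    {"gripper": 0, "offset": [0, 0, 0.0015], "rotation": [0, 0, 0]},
    {"gripper": 0, "offset": [0, 0, 0.0015], "rotation": [0, 0, 0]},
    {"gripper": 0, "offset": [0, 0, 0.0015], "rotation": [0, 0, 0]},
    {"gripper": 0, "offset": [0, 0, 0.0015], "rotation": [0, 0, 0]},
    {"gripper": 0, "offset": [0, 0, 0], "rotation": [0, 0, 0]}
  ]
}}

```text
clock: 26.85
position: [0.6105, -0.1066, 0.1812]
ee_rot: [0.715, 0.699, -0.0, -0.0]
ft_force: [0.2, 0.8, -2.0]
grip_width: 0.26
grasp_force: 79.7
```

{"api": "jog_arm", "payload": {
  "deltas": [
    {"gripper": 0, "offset": [0, 0, 0.0015], "rotation": [0, 0, 0]},
    {"gripper": 0, "offset": [0, 0, 0.0015], "rotation": [0, 0, 0]},
    {"gripper": 0, "offset": [0, 0, 0.0015], "rotation": [0, 0, 0]},
    {"gripper": 0, "offset": [0, 0, 0.0015], "rotation": [0, 0, 0]},
    {"gripper": 0, "offset": [0, 0, 0.001], "rotation": [0, 0, 0]},
    {"gripper": 0, "offset": [0, 0, 0], "rotation": [0, 0, 0]}
  ]
}}

```text
clock: 27.45
position: [0.6098, -0.1065, 0.1738]
ee_rot: [0.715, 0.699, -0.001, -0.001]
ft_force: [0.1, 0.6, -3.9]
grip_width: 0.26
grasp_force: 79.7
```

{"api": "jog_arm", "payload": {
  "deltas": [
    {"gripper": 0, "offset": [0, 0, 0.0015], "rotation": [0, 0, 0]},
    {"gripper": 0, "offset": [0, 0, 0.0015], "rotation": [0, 0, 0]},
    {"gripper": 0, "offset": [0, 0, 0.0015], "rotation": [0, 0, 0]},
    {"gripper": 0, "offset": [0, 0, 0.001], "rotation": [0, 0, 0]},
    {"gripper": 0, "offset": [0, 0, 0], "rotation": [0, 0, 0]}
  ]
}}

```text
clock: 27.95
position: [0.6106, -0.1065, 0.1712]
ee_rot: [0.715, 0.699, 0.0, 0.001]
ft_force: [-7.3, 1.0, 13.3]
grip_width: 0.261
grasp_force: 81.4
```

{"api": "jog_arm", "payload": {
  "deltas": [
    {"gripper": 0, "offset": [0, 0, -0.015], "rotation": [0, 0, 0]},
    {"gripper": 0, "offset": [0, 0, -0.03], "rotation": [0, 0, 0]},
    {"gripper": 0, "offset": [0, 0, -0.03], "rotation": [0, 0, 0]},
    {"gripper": 0, "offset": [0, 0, 0], "rotation": [0, 0, 0]}
  ]
}}

```text
clock: 28.35
position: [0.6125, -0.1064, 0.2493]
ee_rot: [0.715, 0.699, 0.002, 0.003]
ft_force: [1.5, -0.1, -2.6]
grip_width: 0.261
grasp_force: 79.8
```

```bash
python3 go.py .383 .208 .2 1.549
```

```text
t 28.35 pos [ 0.6125 -0.1064  0.2493] hd 1.5489 tilt 0.43 F [ 1.5 -0.1 -2.6] w 0.261 gf 79.8 j [ 0.52  0.37 -0.55  1.44  0.2   1.38 -0.06]
rotvec deg [ 0.42  0.06 -0.  ] | offset after turn [ 0.3093 -0.2363  0.0493]
```

{"api": "jog_arm", "payload": {
  "deltas": [
    {"gripper": 0, "offset": [0.0258, -0.0196, 0], "rotation": [0, 0, 0]},
    {"gripper": 0, "offset": [0.0258, -0.0196, 0], "rotation": [0, 0, 0]},
    {"gripper": 0, "offset": [0.0258, -0.0196, 0], "rotation": [0, 0, 0]},
    {"gripper": 0, "offset": [0.0258, -0.0196, 0], "rotation": [0, 0, 0]},
    {"gripper": 0, "offset": [0.0258, -0.0196, 0], "rotation": [0, 0, 0]},
    {"gripper": 0, "offset": [0.0258, -0.0196, 0], "rotation": [0, 0, 0]},
    {"gripper": 0, "offset": [0.0258, -0.0196, 0], "rotation": [0, 0, 0]},
    {"gripper": 0, "offset": [0.0258, -0.0196, 0], "rotation": [0, 0, 0]},
    {"gripper": 0, "offset": [0.0258, -0.0196, 0], "rotation": [0, 0, 0]},
    {"gripper": 0, "offset": [0.0258, -0.0196, 0], "rotation": [0, 0, 0]},
    {"gripper": 0, "offset": [0.0258, -0.0196, 0], "rotation": [0, 0, 0]},
    {"gripper": 0, "offset": [0.0258, -0.0196, 0], "rotation": [0, 0, 0]},
    {"gripper": 0, "offset": [0, 0, 0.03], "rotation": [0, 0, 0]},
    {"gripper": 0, "offset": [0, 0, 0.03], "rotation": [0, 0, 0]},
    {"gripper": 0, "offset": [0, 0, 0.03], "rotation": [0, 0, 0]},
    {"gripper": 0, "offset": [0, 0, 0.03], "rotation": [0, 0, 0]},
    {"gripper": 0, "offset": [0, 0, 0.03], "rotation": [0, 0, 0]},
    {"gripper": 0, "offset": [0, 0, 0], "rotation": [0, 0, 0]},
    {"gripper": 0, "offset": [0, 0, 0], "rotation": [0, 0, 0]}
  ]
}}

```text
clock: 30.25
position: [0.3818, 0.2084, 0.0945]
ee_rot: [0.715, 0.7, -0.0, -0.0]
ft_force: [0.1, 1.0, -3.2]
grip_width: 0.261
grasp_force: 79.4
```

```bash
python3 go.py .383 .208 .0812 1.549
```

```text
t 30.25 pos [0.3818 0.2084 0.0945] hd 1.5494 tilt 0.06 F [ 0.1  1.  -3.2] w 0.261 gf 79.4 j [ 0.24  0.15 -0.88  2.07  0.13  0.98 -0.73]
rotvec deg [-0.06 -0.01  0.02] | offset after turn [-0.0004  0.0012  0.0133]
```

{"api": "jog_arm", "payload": {
  "deltas": [
    {"gripper": 0, "offset": [0, 0, 0.006], "rotation": [0, 0, 0]},
    {"gripper": 0, "offset": [0, 0, 0.004], "rotation": [0, 0, 0]},
    {"gripper": 0, "offset": [0, 0, 0.002], "rotation": [0, 0, 0]},
    {"gripper": 0, "offset": [0, 0, 0.001], "rotation": [0, 0, 0]},
    {"gripper": 0, "offset": [0, 0, 0], "rotation": [0, 0, 0]}
  ]
}}

```text
clock: 30.75
position: [0.3822, 0.2082, 0.0813]
ee_rot: [0.715, 0.699, 0.0, 0.0]
ft_force: [0.4, -0.7, -4.0]
grip_width: 0.259
grasp_force: 80.4
```

{"api": "jog_arm", "payload": {
  "deltas": [
    {"gripper": 0, "offset": [0, 0, 0.001], "rotation": [0, 0, 0]},
    {"gripper": 0, "offset": [0, 0, 0], "rotation": [0, 0, 0]}
  ]
}}

```text
clock: 30.95
position: [0.3825, 0.2085, 0.0812]
ee_rot: [0.715, 0.699, 0.0, 0.0]
ft_force: [-4.8, -2.2, 12.6]
grip_width: 0.261
grasp_force: 82.1
```

{"api": "jog_arm", "payload": {
  "deltas": [
    {"gripper": 1, "offset": [0, 0, -0.001], "rotation": [0, 0, 0]},
    {"gripper": 1, "offset": [0, 0, 0], "rotation": [0, 0, 0]},
    {"gripper": 1, "offset": [0, 0, 0], "rotation": [0, 0, 0]},
    {"gripper": 1, "offset": [0, 0, 0], "rotation": [0, 0, 0]},
    {"gripper": 1, "offset": [0, 0, 0], "rotation": [0, 0, 0]},
    {"gripper": 1, "offset": [0, 0, 0], "rotation": [0, 0, 0]},
    {"gripper": 1, "offset": [0, 0, 0], "rotation": [0, 0, 0]},
    {"gripper": 1, "offset": [0, 0, -0.03], "rotation": [0, 0, 0]},
    {"gripper": 1, "offset": [0, 0, -0.03], "rotation": [0, 0, 0]},
    {"gripper": 1, "offset": [0, 0, -0.03], "rotation": [0, 0, 0]},
    {"gripper": 1, "offset": [0, 0, -0.03], "rotation": [0, 0, 0]},
    {"gripper": 1, "offset": [0, 0, 0], "rotation": [0, 0, 0]}
  ]
}}

```text
clock: 32.15
position: [0.3838, 0.2092, 0.2046]
ee_rot: [0.715, 0.699, 0.003, 0.002]
ft_force: [-0.1, 0.5, 0.2]
grip_width: 0.999
grasp_force: 0.0
```

```bash
python3 - <<'E'
from h import *
t=imaging.camera("top"); cv2.imwrite("pics/t3.png",t); s=imaging.camera("scene"); cv2.imwrite("pics/s3.png",s)
a=tile(t,100,180,130,75,3); b=tile(t,290,140,130,90,3)
c=tile(s,405,330,160,120,2); d=tile(s,172,235,150,140,2)
z=np.zeros((545,790,3),np.uint8); z[:225,:390]=a; z[:270,395:785]=b; z[280:520,:320]=c[:240]; z[260+5:545,395:695]=d
cv2.imwrite("pics/g.png",z)
E
```

```text
(no output)
```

View pics/g.png

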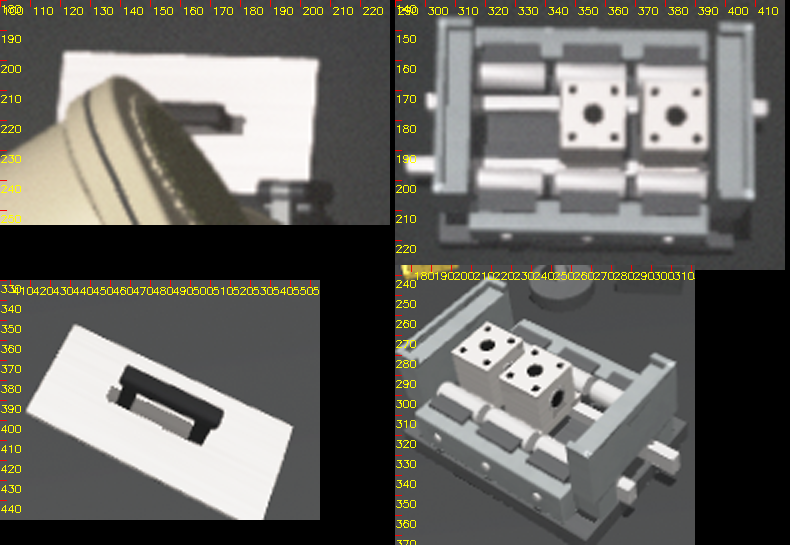

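Both bodies are level and down in the middle and end stations, and the cover has not moved. Going to its handle.

```bash
python3 go.py .5438 .3685 .12 1.542
```

```text
t 32.25 pos [0.3824 0.2081 0.2013] hd 1.5486 tilt 0.08 F [-1.1 -0.2 -1.2] w 1.0 gf 0.0 j [ 0.31 -0.03 -0.88  1.95 -0.02  1.21 -0.59]
rotvec deg [0.08 0.01 0.38] | offset after turn [0.1649 0.1567 0.0813]
```

{"api": "jog_arm", "payload": {
  "deltas": [
    {"gripper": 1, "offset": [0, 0, 0], "rotation": [0, 0, 0.38]},
    {"gripper": 1, "offset": [0.0206, 0.0196, 0], "rotation": [0, 0, 0]},
    {"gripper": 1, "offset": [0.0206, 0.0196, 0], "rotation": [0, 0, 0]},
    {"gripper": 1, "offset": [0.0206, 0.0196, 0], "rotation": [0, 0, 0]},
    {"gripper": 1, "offset": [0.0206, 0.0196, 0], "rotation": [0, 0, 0]},
    {"gripper": 1, "offset": [0.0206, 0.0196, 0], "rotation": [0, 0, 0]},
    {"gripper": 1, "offset": [0.0206, 0.0196, 0], "rotation": [0, 0, 0]},
    {"gripper": 1, "offset": [0.0206, 0.0196, 0], "rotation": [0, 0, 0]},
    {"gripper": 1, "offset": [0.0206, 0.0196, 0], "rotation": [0, 0, 0]},
    {"gripper": 1, "offset": [0, 0, 0.04], "rotation": [0, 0, 0]},
    {"gripper": 1, "offset": [0, 0, 0.04], "rotation": [0, 0, 0]},
    {"gripper": 1, "offset": [0, 0, 0], "rotation": [0, 0, 0]},
    {"gripper": 1, "offset": [0, 0, 0], "rotation": [0, 0, 0]}
  ]
}}

```text
clock: 33.55
position: [0.543, 0.3683, 0.1206]
ee_rot: [0.717, 0.697, -0.001, -0.0]
ft_force: [-0.1, 0.2, 1.8]
grip_width: 1.001
grasp_force: 0.0
```

```bash
python3 - <<'E'
from h import *
s=imaging.camera("scene"); cv2.imwrite("pics/s4.png",s)
a=cv2.imread("pics/s3.png"); d=cv2.absdiff(a,s)[370:450,420:560].max(2)>40
print(d.sum(), np.hstack([0]))
cv2.imwrite("pics/h.png",tile(s,400,280,170,170,3))
E
python3 go.py .5438 .3685 .03 1.542
```

```text
2042 [0]
t 33.6 pos [0.5437 0.369  0.1224] hd 1.5423 tilt 0.05 F [ 0.3 -0.3 -0. ] w 0.998 gf 0.0 j [-0.1   0.62 -0.81  1.47  0.46  1.24 -0.99]
rotvec deg [ 0.02 -0.05  0.02] | offset after turn [-0.0005  0.0001  0.0924]
```

View pics/h.png

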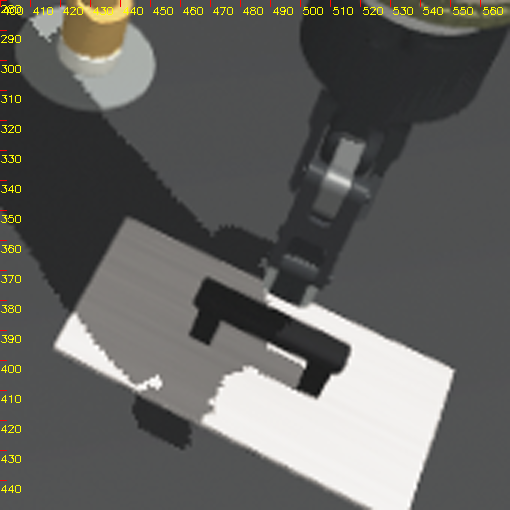

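The cover hasn't moved (corner still at (442,353)) and the tapper stands upright on its pad. I'll descend and grip.

{"api": "jog_arm", "payload": {
  "deltas": [
    {"gripper": 1, "offset": [0, 0, 0.03], "rotation": [0, 0, 0]},
    {"gripper": 1, "offset": [0, 0, 0.03], "rotation": [0, 0, 0]},
    {"gripper": 1, "offset": [0, 0, 0.02], "rotation": [0, 0, 0]},
    {"gripper": 1, "offset": [0, 0, 0.012], "rotation": [0, 0, 0]},
    {"gripper": 1, "offset": [0, 0, 0], "rotation": [0, 0, 0]},
    {"gripper": 0, "offset": [0, 0, 0], "rotation": [0, 0, 0]},
    {"gripper": 0, "offset": [0, 0, 0], "rotation": [0, 0, 0]},
    {"gripper": 0, "offset": [0, 0, 0], "rotation": [0, 0, 0]},
    {"gripper": 0, "offset": [0, 0, 0], "rotation": [0, 0, 0]},
    {"gripper": 0, "offset": [0, 0, 0], "rotation": [0, 0, 0]},
    {"gripper": 0, "offset": [0, 0, 0], "rotation": [0, 0, 0]},
    {"gripper": 0, "offset": [0, 0, 0], "rotation": [0, 0, 0]},
    {"gripper": 0, "offset": [0, 0, 0], "rotation": [0, 0, 0]},
    {"gripper": 0, "offset": [0, 0, 0], "rotation": [0, 0, 0]}
  ],
  "newtons": 60
}}

```text
clock: 35.0
position: [0.5438, 0.3686, 0.0297]
ee_rot: [0.717, 0.697, 0.0, 0.0]
ft_force: [-1.5, -0.5, 5.1]
grip_width: 0.176
grasp_force: 59.4
```

```bash
python3 go.py .6115 -.0512 .2 1.549
```

```text
t 35.0 pos [0.5438 0.3686 0.0297] hd 1.5422 tilt 0.04 F [-1.5 -0.5  5.1] w 0.176 gf 59.4 j [-0.13  0.72 -0.76  1.54  0.53  1.1  -1.04]
rotvec deg [ 0.03 -0.01 -0.39] | offset after turn [-0.4183  0.0768 -0.1703]
```

{"api": "jog_arm", "payload": {
  "deltas": [
    {"gripper": 0, "offset": [0, 0, -0.01], "rotation": [0, 0, 0]},
    {"gripper": 0, "offset": [0, 0, -0.02], "rotation": [0, 0, 0]},
    {"gripper": 0, "offset": [0, 0, -0.035], "rotation": [0, 0, 0]},
    {"gripper": 0, "offset": [0, 0, -0.035], "rotation": [0, 0, 0]},
    {"gripper": 0, "offset": [0, 0, -0.035], "rotation": [0, 0, 0]},
    {"gripper": 0, "offset": [0, 0, -0.035], "rotation": [0, 0, -0.4]},
    {"gripper": 0, "offset": [0, 0, 0], "rotation": [0, 0, 0]}
  ]
}}

```text
clock: 35.7
position: [0.5447, 0.3701, 0.2047]
ee_rot: [0.715, 0.7, 0.004, 0.001]
ft_force: [0.9, 0.2, -2.6]
grip_width: 0.177
grasp_force: 58.9
```

{"api": "jog_arm", "payload": {
  "deltas": [
    {"gripper": 0, "offset": [-0.0232, 0.0043, 0], "rotation": [0, 0, 0]},
    {"gripper": 0, "offset": [-0.0232, 0.0043, 0], "rotation": [0, 0, 0]},
    {"gripper": 0, "offset": [-0.0232, 0.0043, 0], "rotation": [0, 0, 0]},
    {"gripper": 0, "offset": [-0.0232, 0.0043, 0], "rotation": [0, 0, 0]},
    {"gripper": 0, "offset": [-0.0232, 0.0043, 0], "rotation": [0, 0, 0]},
    {"gripper": 0, "offset": [-0.0232, 0.0043, 0], "rotation": [0, 0, 0]},
    {"gripper": 0, "offset": [-0.0232, 0.0043, 0], "rotation": [0, 0, 0]},
    {"gripper": 0, "offset": [-0.0232, 0.0043, 0], "rotation": [0, 0, 0]},
    {"gripper": 0, "offset": [-0.0232, 0.0043, 0], "rotation": [0, 0, 0]},
    {"gripper": 0, "offset": [-0.0232, 0.0043, 0], "rotation": [0, 0, 0]},
    {"gripper": 0, "offset": [-0.0232, 0.0043, 0], "rotation": [0, 0, 0]},
    {"gripper": 0, "offset": [-0.0232, 0.0043, 0], "rotation": [0, 0, 0]},
    {"gripper": 0, "offset": [-0.0232, 0.0043, 0], "rotation": [0, 0, 0]},
    {"gripper": 0, "offset": [-0.0232, 0.0043, 0], "rotation": [0, 0, 0]},
    {"gripper": 0, "offset": [-0.0232, 0.0043, 0], "rotation": [0, 0, 0]},
    {"gripper": 0, "offset": [-0.0232, 0.0043, 0], "rotation": [0, 0, 0]},
    {"gripper": 0, "offset": [-0.0232, 0.0043, 0], "rotation": [0, 0, 0]},
    {"gripper": 0, "offset": [-0.0232, 0.0043, 0], "rotation": [0, 0, 0]},
    {"gripper": 0, "offset": [0, 0, 0], "rotation": [0, 0, 0]},
    {"gripper": 0, "offset": [0, 0, 0], "rotation": [0, 0, 0]}
  ]
}}

```text
clock: 37.7
position: [0.6114, -0.051, 0.1984]
ee_rot: [0.715, 0.699, -0.0, -0.001]
ft_force: [-0.2, 1.1, -3.3]
grip_width: 0.176
grasp_force: 58.8
```

```bash
python3 go.py .6115 -.0515 .143 1.549
```

```text
t 37.7 pos [ 0.6114 -0.051   0.1984] hd 1.5482 tilt 0.08 F [-0.2  1.1 -3.3] w 0.176 gf 58.8 j [ 0.59  0.44 -0.76  1.52  0.31  1.31 -0.23]
rotvec deg [-0.08 -0.02 -0.04] | offset after turn [-0.0005  0.0001  0.0554]
```

{"api": "jog_arm", "payload": {
  "deltas": [
    {"gripper": 0, "offset": [-0.0005, 0, 0.02], "rotation": [0, 0, 0]},
    {"gripper": 0, "offset": [0, 0, 0.02], "rotation": [0, 0, 0]},
    {"gripper": 0, "offset": [0, 0, 0.012], "rotation": [0, 0, 0]},
    {"gripper": 0, "offset": [0, 0, 0.003], "rotation": [0, 0, 0]},
    {"gripper": 0, "offset": [0, 0, 0], "rotation": [0, 0, 0]},
    {"gripper": 0, "offset": [0, 0, 0], "rotation": [0, 0, 0]},
    {"gripper": 0, "offset": [0, 0, 0], "rotation": [0, 0, 0]}
  ]
}}

```text
clock: 38.4
position: [0.6124, -0.0511, 0.1451]
ee_rot: [0.715, 0.699, 0.0, 0.001]
ft_force: [-0.3, -0.4, -3.2]
grip_width: 0.175
grasp_force: 58.8
```

```bash
python3 - <<'E'
from h import *
t=imaging.camera("top");s=imaging.camera("scene")
z=np.zeros((596,800,3),np.uint8); z[:,:]=0
a=tile(t,290,135,130,90,4); b=tile(s,172,235,150,140,2)
z[:360,:520]=a; z[300:580,500:800]=b
cv2.imwrite("pics/i.png",z)
E
python3 go.py .6115 -.0515 .1314 1.549
```

```text
t 38.5 pos [ 0.6122 -0.0512  0.1448] hd 1.5491 tilt 0.06 F [-0.5  0.2 -3.4] w 0.176 gf 58.8 j [ 0.58  0.48 -0.74  1.58  0.34  1.21 -0.25]
rotvec deg [0.06 0.01 0.01] | offset after turn [-0.0003 -0.0007  0.0134]
```

View pics/i.png

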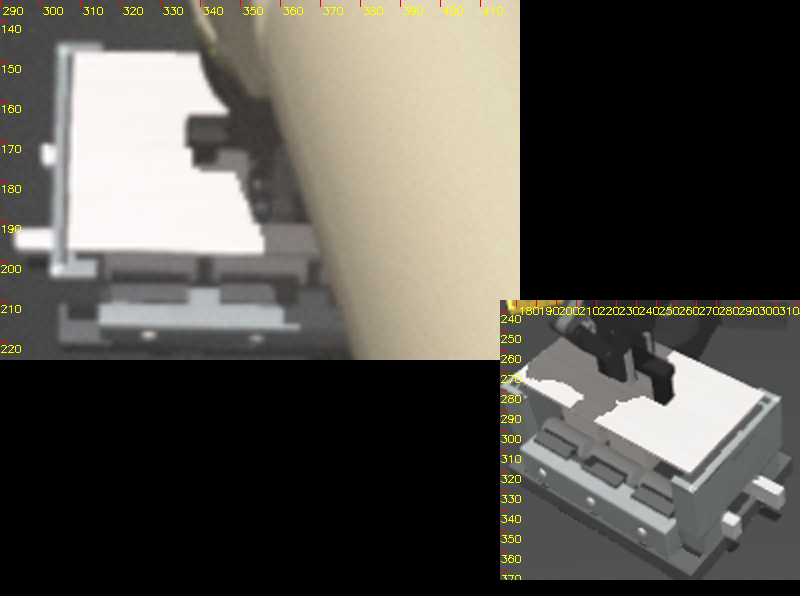

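```bash
python3 - <<'E'
from h import *
z=.1201
o=[("top",np.array([290+a/4-.37,135+b/4-.37]),l) for (a,b),l in zip([(76,52),(69,251)],[[.05,.095,z],[-.05,.095,z]])]
print(fit(o,[.61,-.05,0]))
o=[("scene",np.array([172+(a-500)/2-.25,235+(b-300)/2-.25]),l) for (a,b),l in zip([(768,400),(690,472)],[[-.05,.095,z],[.05,.095,z]])]
print(fit(o,[.61,-.05,0]))
E
```

```text
(array([ 0.61173625, -0.0508586 , -0.02929705]), np.float64(0.17560386821966745))
(array([ 0.60948024, -0.04838373, -0.07754079]), np.float64(1.3624792456943169))
```

{"api": "jog_arm", "payload": {
  "deltas": [
    {"gripper": 0, "offset": [0, 0, 0.004], "rotation": [0, 0, 0.2]},
    {"gripper": 0, "offset": [0, 0, 0.003], "rotation": [0, 0, 0]},
    {"gripper": 0, "offset": [0, 0, 0.002], "rotation": [0, 0, 0]},
    {"gripper": 0, "offset": [0, 0, 0], "rotation": [0, 0, 0]},
    {"gripper": 0, "offset": [0, 0, 0], "rotation": [0, 0, 0]}
  ]
}}

```text
clock: 39.0
position: [0.6119, -0.0512, 0.135]
ee_rot: [0.716, 0.698, -0.0, -0.0]
ft_force: [0.0, 0.0, -2.1]
grip_width: 0.171
grasp_force: 58.9
```

{"api": "jog_arm", "payload": {
  "deltas": [
    {"gripper": 0, "offset": [0, 0, 0.0015], "rotation": [0, 0, 0]},
    {"gripper": 0, "offset": [0, 0, 0.001], "rotation": [0, 0, 0]},
    {"gripper": 0, "offset": [0, 0, 0], "rotation": [0, 0, 0]}
  ]
}}

```text
clock: 39.3
position: [0.6118, -0.0512, 0.1325]
ee_rot: [0.716, 0.698, -0.0, -0.0]
ft_force: [-0.9, 0.3, -2.8]
grip_width: 0.169
grasp_force: 58.9
```

{"api": "jog_arm", "payload": {
  "deltas": [
    {"gripper": 0, "offset": [0, 0, 0.001], "rotation": [0, 0, 0]},
    {"gripper": 0, "offset": [0, 0, 0.001], "rotation": [0, 0, 0]},
    {"gripper": 0, "offset": [0, 0, 0], "rotation": [0, 0, 0]}
  ]
}}

```text
clock: 39.6
position: [0.6121, -0.0512, 0.1316]
ee_rot: [0.716, 0.698, -0.0, 0.0]
ft_force: [-4.5, -0.7, 6.2]
grip_width: 0.177
grasp_force: 60.1
```

{"api": "jog_arm", "payload": {
  "deltas": [
    {"gripper": 1, "offset": [0, 0, -0.001], "rotation": [0, 0, 0]},
    {"gripper": 1, "offset": [0, 0, 0], "rotation": [0, 0, 0]},
    {"gripper": 1, "offset": [0, 0, 0], "rotation": [0, 0, 0]},
    {"gripper": 1, "offset": [0, 0, 0], "rotation": [0, 0, 0]},
    {"gripper": 1, "offset": [0, 0, 0], "rotation": [0, 0, 0]},
    {"gripper": 1, "offset": [0, 0, 0], "rotation": [0, 0, 0]},
    {"gripper": 1, "offset": [0, 0, -0.02], "rotation": [0, 0, 0]},
    {"gripper": 1, "offset": [0, 0, -0.03], "rotation": [0, 0, 0]},
    {"gripper": 1, "offset": [0, 0, -0.03], "rotation": [0, 0, 0]},
    {"gripper": 1, "offset": [0, -0.02, -0.03], "rotation": [0, 0, 0]},
    {"gripper": 1, "offset": [-0.02, -0.02, 0], "rotation": [0, 0, 0]},
    {"gripper": 1, "offset": [-0.03, -0.02, 0], "rotation": [0, 0, 0]},
    {"gripper": 1, "offset": [-0.03, -0.02, 0], "rotation": [0, 0, 0]},
    {"gripper": 1, "offset": [-0.03, -0.02, 0], "rotation": [0, 0, 0]},
    {"gripper": 1, "offset": [-0.03, -0.02, 0], "rotation": [0, 0, 0]},
    {"gripper": 1, "offset": [-0.03, 0, 0], "rotation": [0, 0, 0]},
    {"gripper": 1, "offset": [-0.03, 0, 0], "rotation": [0, 0, 0]},
    {"gripper": 1, "offset": [0, 0, 0], "rotation": [0, 0, 0]},
    {"gripper": 1, "offset": [0, 0, 0], "rotation": [0, 0, 0]}
  ]
}}

```text
clock: 41.5
position: [0.4868, -0.2483, 0.2415]
ee_rot: [0.716, 0.698, 0.0, -0.0]
ft_force: [0.4, -0.6, 0.1]
grip_width: 1.0
grasp_force: 0.0
```

```bash
python3 - <<'E'
from h import *
t=imaging.camera("top");s=imaging.camera("scene")
z=np.zeros((600,800,3),np.uint8)
z[:270,:390]=tile(t,290,140,130,90,3); z[:240,400:580]=tile(t,205,270,60,80,3); z[:240,600:780]=tile(s,400,240,60,80,3); z[280:560,0:300]=tile(s,172,235,150,140,2)
cv2.imwrite("pics/j.png",z)
E
python3 go.py .6115 -.0515 .1314 1.549
```

```text
t 41.6 pos [ 0.4873 -0.2468  0.2417] hd 1.5474 tilt 0.02 F [-0.3  0.2  0.2] w 1.001 gf 0.0 j [ 0.99  0.22 -0.69  1.64  0.15  1.33  0.25]
rotvec deg [ 0.01 -0.02 -0.09] | offset after turn [0.198  0.1199 0.1103]
```

View pics/j.png

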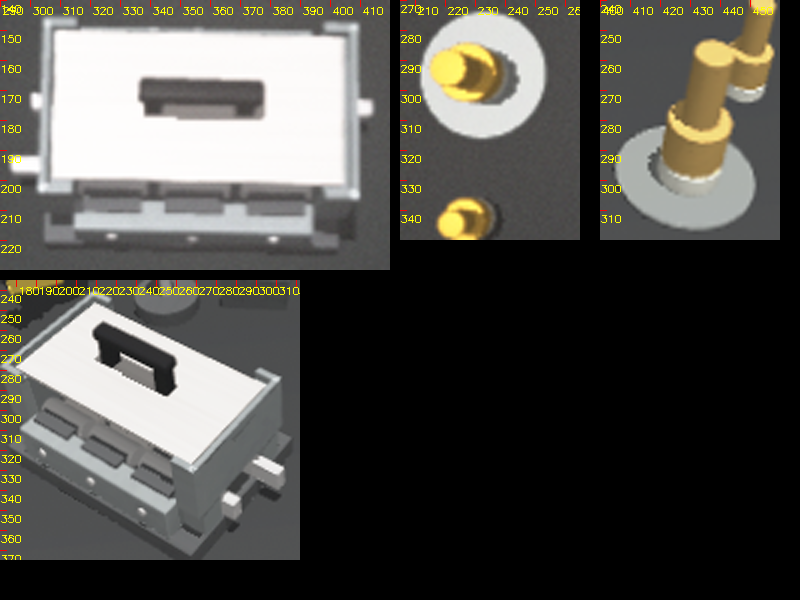

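The cover lies flat between the lips, and the tapper stands upright at the middle of its pad. Handing in.

```bash
python3 -c "
from workcell import workorder; print(workorder.hand_in())"
```

```text
the job is handed in; nothing more can be done
None
```

I handed the job in at about 42 s. The hand-in returned no verdict, but the last pictures show both valve bodies tapped down and level in the middle and one end station, the tapping bar upright on its pad, and the cover flat between the lips.

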